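# Trip the finisher, tip the ball knobs into its sunken well, reset the trip

## Task

Make the finisher safe by pressing the trip button so that its lever drops; then tip all three ball knobs from the cup into the finisher's sunken well, from close above its collar and without the cup touching the finisher. Stand the empty cup upright on the bench again, and only once the knobs are in, lift the lever back up until it stays home. Leave the other things on the bench where they are.

Things in the scene. Friction and masses are not known exactly. Their poses are not given: they have to be found in the camera images.
- cup_center (a point): Plain open steel cup, upright on the bench, three ball knobs in it. Round, tapered: 52 mm across at the foot, 66 at the rim, 90 tall, wall 3.5; 140 g. This point: on its axis, 45 mm above the foot; z out of the mouth. Gripped from straight above, the gripper blocks the mouth: lean the grip about 40 degrees and tip towards the side the balls can leave freely. Balls roll out past 90 degrees; 105 empties it.
- ball0: One of the three aluminium ball knobs, smooth balls of 28 mm diameter, 31 g; origin at its centre. All three start in the cup.
- ball1: One of the three aluminium ball knobs, smooth balls of 28 mm diameter, 31 g; origin at its centre. All three start in the cup.
- ball2: One of the three aluminium ball knobs, smooth balls of 28 mm diameter, 31 g; origin at its centre. All three start in the cup.
- well (a point): Finisher: low square grey machine, 200 x 200 mm, fixed, with a sunken 120 x 120 mm square well inside a raised steel collar. This point: middle of the well's floor, 28 mm above the bench; z up, x and y along its sides. The collar is 10 mm thick, its top 110 mm above the bench; the deck outside it is 60 mm high. The black floor rises 13 mm to the sides, so balls gather in the middle.
- button_top (a point): Trip box: a grey box 120 x 160 x 80 mm high, fixed to the bench, with a button and a lever on top. This point is the middle of the top of the round dark steel push button, 36 mm across, 105 mm above the bench when released; z up; the box's x axis points from the lever's fallen side to its raised side (away from the robot, more or less).
- trip_button (a joint): Travel of the push button in m: 0 released, 0.009 fully down. Sprung, 1.2 N at the start to 4 N fully down. At about 5 mm it tips the raised lever off its balance and the lever falls by itself in about a second.
- trip_lever (a joint): Angle of the trip lever in rad: 0 raised (home, leaning 0.16 rad past upright, away from the robot, against its stop), 1.25 fallen (pointing towards the robot, 1.09 rad from upright). It weighs 120 g and falls to whichever side of upright it leans (balance at 0.16).
- lever_grip (a point): Middle of the black round sleeve on the lever, 22 mm thick and 52 mm long, that is its handle; 90 mm from the pivot and centred sideways on the lever. It stands 159 mm above the bench raised and 112 mm fallen.
- lever_pivot (a point): Pivot of the trip lever, 70 mm above the bench, inside the box; the hinge line runs along this point's y axis. x is the box's x axis: the raised lever leans to +x, the fallen one points to -x. The button's middle lies 30 mm to -x and 80 mm to -y of it.
- spray_can: Bystander: blue-labelled spray can, 54 mm across, 170 mm tall; origin at the centre of its underside.
- glue_bottle: Bystander: white glue bottle, 60 mm across, 160 mm tall; origin at the centre of its underside.
- wrench: Bystander: steel wrench lying flat, 180 mm long; origin at the centre of its underside.
- tape_roll: Bystander: roll of tape lying flat, 96 mm across, 25 mm high; origin at the centre of its underside.
- offcut: Bystander: wooden offcut lying flat, 160 x 60 x 22 mm; origin at the centre of its underside.
- tin: Bystander: small open aluminium pot with two side handles, 70 mm across without them, 50 mm high; origin at the centre of its underside.
Things that resemble listed ones, but are neither listed nor needed, are in the scene too. Of the things that look like the part that bears cup_center, the larger one is meant.

How it is judged (in metres and radians):
On the way, in this order (a step that is already met when the one before it is completed fails the run):
1. the trip button is pressed while the lever is still up (value of joint trip_button above 0.004 m and value of joint trip_lever below 0.6 rad).
2. the lever has dropped (value of joint trip_lever above 1.1 rad), for 0.1 s.
3. all three ball knobs lie in the well, the lever still down (horizontal distance between each of ball0, ball1, ball2 and well below 0.075 m and height (world z) of each of ball0, ball1, ball2 below 0.09 m and value of joint trip_lever above 1 rad), for 0.3 s.
4. the lever is back up (value of joint trip_lever below 0.08 rad), for 0.2 s.
At the end, for the whole second after the job is handed in: All three knobs rest in the well (centres within 75 mm of its middle, under 90 mm above the bench, below 0.05 m/s); lever up (below 0.08 rad), button released (below 2 mm); cup still and upright (within 0.1 rad) on the bench (its middle 40 to 50 mm high) (horizontal distance between each of ball0, ball1, ball2 and well below 0.075 m and height (world z) of each of ball0, ball1, ball2 below 0.09 m and linear speed of each of ball0, ball1, ball2 below 0.05 m/s and value of joint trip_lever below 0.08 rad and value of joint trip_button below 0.002 m and angle between cup_center's own z axis and vertical below 0.1 rad and height (world z) of cup_center between 0.04 and 0.05 m and linear speed of cup below 0.02 m/s); the robot touches nothing.
It fails at once if the cup touches the finisher (more than 2 N) (contact force between cup and finisher above 2 N).
It fails at once if a ball knob is dropped from high up (faster than 2.2 m/s) (linear speed of any of ball0, ball1, ball2 above 2.2 m/s).
It fails at once if a bystander is pushed more than 30 mm (distance of any of spray_can, glue_bottle, wrench, tape_roll, offcut, tin from where it was at the start of the episode above 0.03 m).
It also fails if it takes over 72 s, if anything falls off the work surface, if the arm or the gripper's body presses on something with over 40 N, if the wrist force passes 120 N, or if a joint passes its speed limit or range.

## Robot

A 6-joint arm with a two-finger parallel gripper is mounted at the origin on the work surface. World frame = base frame: x ahead of the robot, y to its left, z up, the work surface at z = 0. Lengths are in mm, angles in rad, forces in N, time in s.
With the tool pointing down it reaches from about 275 to 1000 mm from the base axis. Payload 8.4 kg.
Tool frame: the origin (TCP) lies at the centre of the arm's flange, where the gripper is bolted on; the fingertips stand 173 mm ahead of it and the grasp point (between the pads) lies 155 mm ahead of it; z points along the fingers, y is the direction in which the jaws open and shut (so a half turn about z gives the same grasp; the last joint's range is limited). The gripper opens to 85 mm and grips with 20 to 120 N. Pads are 22 mm wide; open, the fingers measure 114 mm over their backs; the gripper's body (76 mm by 85 mm) begins 54 mm behind the grasp point. The pads swing forward as they close: fully open they stand 13 mm farther back than shut.
Start: joints at [-1.169, 0.353, 1.633, -0, 1.155, -0.002], TCP at [245.572, -574.738, 404.681] pointing down, gripper open.
Joint ranges: [-2.63, 2.63], [-0.92, 2.1], [0.06, 2.66], [-1.3, 4.44], [0, 2.69], [-3.02, 3.02]. Speed limits (rad/s): [2.22, 2.22, 2.79, 3.14, 3.14, 3.14].

## Interface

Orientations are given as [roll, pitch, yaw] about the fixed x, y, z axes, in that order (R = Rz(yaw) Ry(pitch) Rx(roll)).
In Python, from rig import sense, grab_frame, camera_model, sign_off gives the robot as it stands. The module is installed in compiled form; this text tells all that it offers.
- The arm moves only by the tool step_arm, never from a script. Its argument "commands" is a list of rows, each a list of 3 entries, a list of its own where there are three numbers: the shift along the tool's x, y, z in mm, then the turn about the tool's z in rad, then the opening, from 0 (shut) to 1 (fully open). A call has 1 to 20 rows; each row shifts and turns the pose as measured when the row begins, along the tool's axes as they then stand; what a row does not reach is not made up. A row lasts 1/8 s, in which the tool goes at most 62.5 mm and 10.7 degrees, less where a joint would pass 70% of its speed; a pose out of reach is approached as far as the arm can. A call with a gripper value outside its range is refused whole. The fingers move at their own pace and stop on an object; "force" is the grip in N (left out, the last holds). Time passes only in rows, so rows that do not move let the fingers close. It gives the time, the measured TCP pose, the force and the opening at its end, in the units of the state.
- sense(): the state, without advancing time (a new reading comes with each control period).
- grab_frame(name): name is "scene" or "side" or "wrist"; returns the picture (400x640x3 uint8, blue, green, red); there is no depth.
- camera_model(name): a dict with "fx", "fy", "cx", "cy" (pixels), "R" (3x3) and "t" (3): a world point X has camera coordinates R X + t. Camera axes: x right, y down, z forward; pixel columns grow to the right and rows downward; lengths in mm; the calibration is good to about 2 mm. A picture is of the moment at which its call begins: read the wrist's pose just before it. camera_model takes no time and is no camera call; for the wrist camera it gives the pose at the moment of the call.
- sign_off(): hands the job in, once; it reports no verdict.
The state is a dict: "clock": time; "qpos": joint angles; "qvel": joint speeds; "joint_efforts": joint torques, N m; "eef_pos": TCP position; "tcp_rot": TCP orientation; "contact_force": force on the tool from outside, world axes, zero at the start; "wrist_torque": the same for the moment, N m; "opening": opening from 0.0 (shut) to 1.0 (fully open).
Only numpy, scipy, OpenCV 4.12 (cv2) and the standard library are available. Lean on these libraries where they do the work, as an engineer would, in place of code of your own. Each camera call takes 0.05 s, during which the arm holds its last target. There are 200 camera calls.

## Working session

There is one attempt and no reset: what is moved stays moved. The work goes in short steps, Python scripts to look and compute and a tool call to move; the robot and the scene stay as the last step left them, time stands still between calls to the robot, and variables do not carry over. Pictures are saved under pics/ and viewed, about 8 in all and at most 12, crops included, and the job is handed in when it is done.

Besides the shell and the picture viewer there is one more tool, called as name(argument=value, ...), one argument or row to a line, values as JSON. step_arm: Moves the arm, as the interface text tells. Its arguments: {"type":"object","properties":{"commands":{"type":"array","items":{"type":"array"}},"force":{"type":"number"}},"required":["commands"]}

```bash
mkdir -p pics; ls
python3 - <<'E'
from rig import *
import cv2
s=sense(); print(s)
for n in ("scene","side"):
    cv2.imwrite(f"pics/{n}0.png",grab_frame(n)); m=camera_model(n); print(n,m)
print(camera_model("wrist"))
E
```

```text
pics
{'clock': 0.0, 'qpos': array([-1.16941431e+00,  3.53643695e-01,  1.63413817e+00, -4.94347955e-06,
        1.15520889e+00, -2.41919779e-03]), 'qvel': array([ 0.00056076,  0.00062184, -0.00069447, -0.0004481 , -0.00248667,
        0.00157889]), 'joint_efforts': array([ 3.12720447e-03, -6.05243254e+01, -3.42066658e+01,  3.14034141e-04,
        9.31287504e-03, -9.91664052e-06]), 'eef_pos': array([ 245.46783757, -574.51887278,  403.96257199]), 'tcp_rot': array([-3.14019455e+00,  1.13761234e-06,  4.03803219e-01]), 'contact_force': array([0.13920386, 0.08045519, 0.55029778]), 'wrist_torque': array([-0.0248712 , -0.01578926, -0.01952144]), 'opening': 1.0070156773326788}
scene {'fx': 385.8818422715356, 'fy': 385.8818422715356, 'cx': 320.17632679954124, 'cy': 201.05282519110233, 'R': array([[ 0.82008443,  0.57203408, -0.01544475],
       [ 0.33091193, -0.49607875, -0.80274727],
       [-0.4668606 ,  0.65320968, -0.59611936]]), 't': array([-432.60983509,  -97.6363562 , 1470.91903184])}
side {'fx': 497.07248221476016, 'fy': 497.07248221476016, 'cx': 309.96600911303926, 'cy': 200.7321602266622, 'R': array([[ 0.98741625, -0.15679114,  0.02063196],
       [-0.1019721 , -0.73097365, -0.67474381],
       [ 0.12087527,  0.66414912, -0.73776359]]), 't': array([-553.26659116,  113.13847269, 1427.40276465])}
{'fx': 288.2365749978858, 'fy': 288.2365749978858, 'cx': 318.105503512574, 'cy': 196.56956344849715, 'R': array([[ 3.93128518e-01, -9.19483259e-01, -7.10288483e-04],
       [-8.80807537e-01, -3.76814030e-01,  2.86686710e-01],
       [-2.63871277e-01, -1.12079094e-01, -9.58024126e-01]]), 't': array([-624.39050792,  -36.47036085,  377.93576595])}
```

View pics/scene0.png

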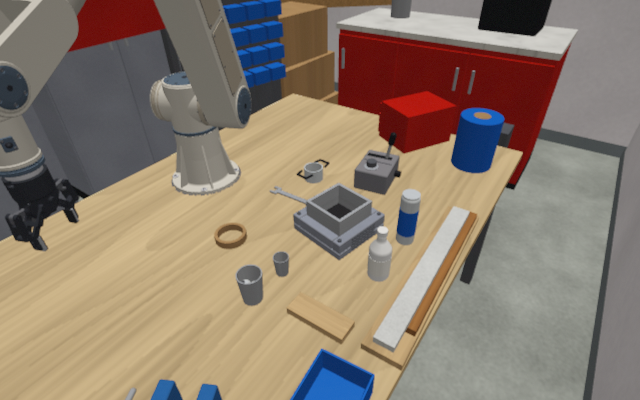

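View pics/side0.png

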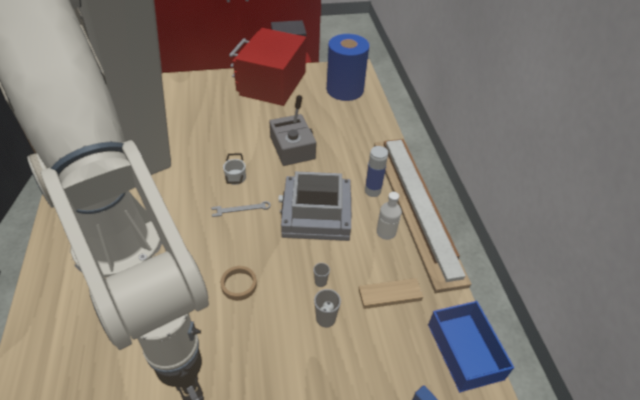

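Candidates for the cup: the larger steel cup (scene 250,285 / side 327,308), a smaller look-alike cup (scene 281,264 / side 321,274), and the tin with handles (scene 314,172 / side 235,171). By the description I choose the larger cup, which has the balls visible. The trip box is at side 292,140, the finisher at side 317,205, and a red box, a blue drum and others are just decor. Next I check in a close crop.

Run:
```python
import cv2,numpy as np
a=cv2.imread("pics/scene0.png");b=cv2.imread("pics/side0.png")
def c(im,x,y,w,h,W,H):return cv2.resize(im[y:y+h,x:x+w],(W,H),interpolation=cv2.INTER_CUBIC)
# each tile 5x: 80x60 -> 400x300
t=np.vstack([np.hstack([c(a,225,240,80,60+10,400,350)[:300],c(b,290,260,80,60,400,300)]),np.hstack([c(a,345,130,80,60,400,300),c(b,260,100,80,60,400,300)])])
t[:, 400]=255;t[300]=255
cv2.imwrite("pics/crop0.png",t)
t=np.hstack([c(a,290,180,100,75,400,300),c(b,273,165,100,75,400,300)])
cv2.imwrite("pics/crop1.png",t)
```

```text
(no output)
```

View pics/crop0.png

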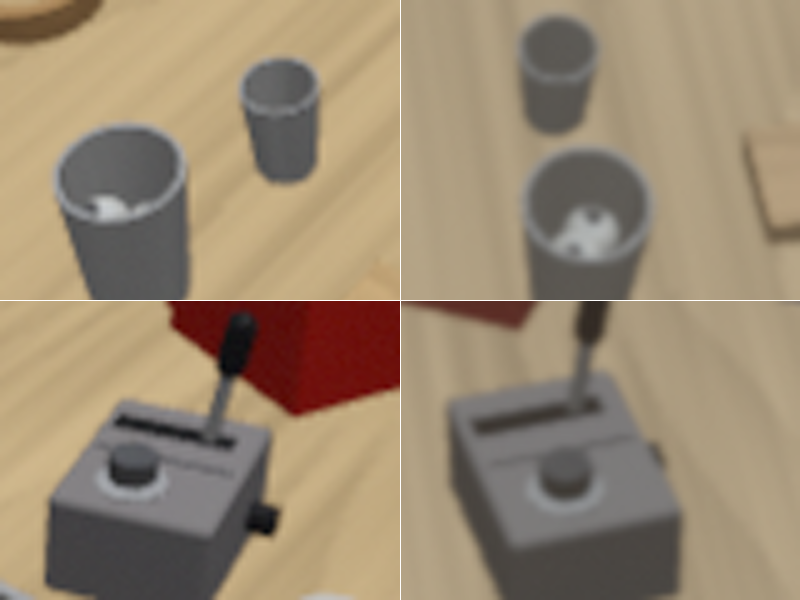

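View pics/crop1.png

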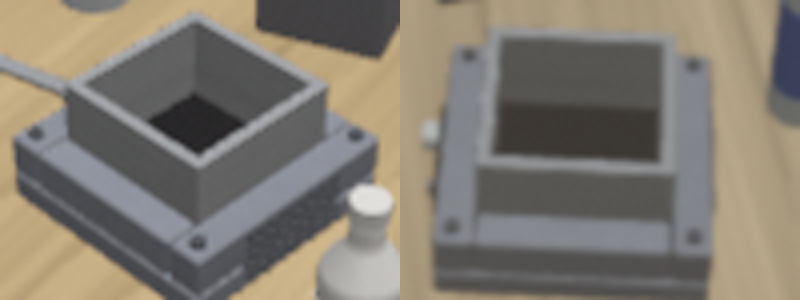

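The crops show the larger cup with silvery balls inside (scene crop rim 121,172; side crop rim 588,204). They also show the trip box with its button at 133,455 and 566,463, the slot, and the finisher collar corners.

```bash
cat > h.py <<'E'
import numpy as np, cv2
from rig import *
def plane(cam,uv,z):
    m=camera_model(cam) if isinstance(cam,str) else cam
    R,t=m['R'],m['t']; C=-R.T@t
    d=R.T@np.array([(uv[0]-m['cx'])/m['fx'],(uv[1]-m['cy'])/m['fy'],1.])
    return C+d*(z-C[2])/d[2]
def proj(cam,X):
    m=camera_model(cam) if isinstance(cam,str) else cam
    p=m['R']@np.asarray(X,float)+m['t']; return np.array([m['fx']*p[0]/p[2]+m['cx'],m['fy']*p[1]/p[2]+m['cy']])
E
python3 - <<'E'
from h import *
np.set_printoptions(precision=1,suppress=True)
def sc(p,x0,y0,k): return (x0+p[0]/k-.4,y0+p[1]/k-.4)
def both(nm,a,b,z):
    A=plane('scene',a,z);B=plane('side',b,z);print(nm,A[:2],B[:2],((A+B)/2)[:2]);return (A+B)[:2]/2
S=lambda p:sc(p,225,240,5);T=lambda p:sc((p[0]-400,p[1]),290,260,5)
both('cup',S((121,172)),T((588,204)),90)
both('small',S((280,86)),T((557,48)),68)
S=lambda p:sc((p[0],p[1]-300),345,130,5);T=lambda p:sc((p[0]-400,p[1]-300),260,100,5)
both('button',S((133,456)),T((566,464)),105)
P=[both('boxc',S(a),T(b),80) for a,b in [((122,402),(448,407)),((271,432),(612,375)),((211,535),(682,510)),((52,497),(515,545))]]
print('ctr',np.mean(P,0),[np.linalg.norm(P[i]-P[i-1]) for i in range(4)], 'yaw x',[np.arctan2(*(q[::-1])) for q in (P[1]-P[0],P[2]-P[3])])
q=[both('slot',S(a),T(b),80) for a,b in [((115,420),(472,430)),((237,443),(602,403))]]
print(np.arctan2(*(q[1]-q[0])[::-1]))
S=lambda p:sc(p,290,180,4);T=lambda p:sc((p[0]-400,p[1]),273,165,4)
P=[both('col',S(a),T(b),110) for a,b in [((196,12),(487,27)),((327,88),(675,35)),((200,165),(677,170)),((67,92),(478,168))]]
print('ctr',np.mean(P,0),[np.linalg.norm(P[i]-P[i-1]) for i in range(4)],[np.arctan2(*(q[::-1])) for q in (P[1]-P[0],P[2]-P[3])])
for n,a,b,z in [('can',(411,196),(378,153),170),('glue',(382,231),(393,197),160),('tin',(314,168),(235,167),50),('tape',(231,233),(239,280),25),('wr1',(273,188),(217,211),5),('wr2',(312,206),(266,205),5)]: both(n,a,b,z)
E
```

```text
cup [ 550.1 -334.5] [ 547.5 -335.1] [ 548.8 -334.8]
small [ 561.2 -229.1] [ 551.7 -228.4] [ 556.5 -228.8]
button [549.2 280.4] [547.  283.2] [548.1 281.8]
boxc [485.  383.2] [479.8 382.8] [482.4 383. ]
boxc [597.3 403.6] [594.9 402.8] [596.1 403.2]
boxc [624.  255.9] [619.3 257.2] [621.7 256.6]
boxc [510.2 238.6] [507.9 237.9] [509.  238.2]
ctr [552.3 320.2] [np.float64(147.18541248108014), np.float64(115.46941266781717), np.float64(148.81236829797075), np.float64(114.11958079630347)] yaw x [np.float64(0.17568989103494437), np.float64(0.1614149684445837)]
slot [493.9 356.6] [493.2 356.3] [493.6 356.5]
slot [583.8 375.7] [583.7 373.4] [583.8 374.5]
0.19792217062763223
col [532.3  98. ] [526.8  99.1] [529.6  98.5]
col [666.9  66.8] [663.7  71.7] [665.3  69.3]
col [637.2 -60.3] [638.4 -60.1] [637.8 -60.2]
col [510.3 -43.6] [501.6 -39. ] [505.9 -41.3]
ctr [584.6  16.6] [np.float64(141.8407928226849), np.float64(138.85377075231003), np.float64(132.33987826556344), np.float64(133.204183280486)] [np.float64(-0.21216184196690946), np.float64(-0.14183525688616078)]
can [780.3  76.4] [770.4  80.7] [775.3  78.6]
glue [777.7 -86.5] [770.8 -86.6] [774.2 -86.6]
tin [358.4 204.4] [352.2 205.2] [355.3 204.8]
tape [ 342.  -203.4] [ 337.5 -202.3] [ 339.7 -202.8]
wr1 [271.4  70.8] [286.2  67.8] [278.8  69.3]
wr2 [450.7  62.2] [435.1  71.6] [442.9  66.9]
```

step_arm(
  commands=[
    [[34,-37,0],0,0],
    [[34,-37,0],0,0],
    [[34,-37,0],0,0],
    [[34,-37,0],0,0],
    [[34,-37,0],0,0],
    [[34,-37,0],0,0],
    [[34,-37,0],0,0],
    [[34,-37,0],0,0],
    [[34,-37,0],0,0],
    [[34,-37,0],0,0],
    [[34,-37,0],0,0],
    [[34,-37,0],0,0],
    [[34,-37,0],0,0],
    [[34,-37,0],0,0],
    [[34,-37,0],0,0],
    [[34,-37,0],0,0],
  ],
)

```text
clock: 2.1
eef_pos: [518.9, 205.3, 402.4]
tcp_rot: [-3.14, 0.0, 0.399]
contact_force: [0.3, -0.6, 0.1]
opening: 0.001
```

Run:
```python
from h import *
s=sense(); print(s['eef_pos'],s['qpos'])
m=camera_model('wrist'); im=grab_frame('wrist')
np.save('w1.npy',m,allow_pickle=True)
cv2.imwrite('pics/w1.png',im); print(proj(m,(548,282,105)),proj(m,(578,372,159)),m)
```

```text
[518.94906056 205.30294283 402.43650942] [0.37340108 0.25187506 1.78030309 0.00231811 1.10984754 1.54462632]
[252.70053781 129.90758531] [120.23265561  37.8383112 ] {'fx': 288.2365749978858, 'fy': 288.2365749978858, 'cx': 318.105503512574, 'cy': 196.56956344849715, 'R': array([[ 0.38828194, -0.92153936, -0.0015281 ],
       [-0.88258302, -0.37234407,  0.28706637],
       [-0.26511194, -0.11011401, -0.95790948]]), 't': array([-11.57147187, 498.55643317, 536.16407895])}
```

View pics/w1.png

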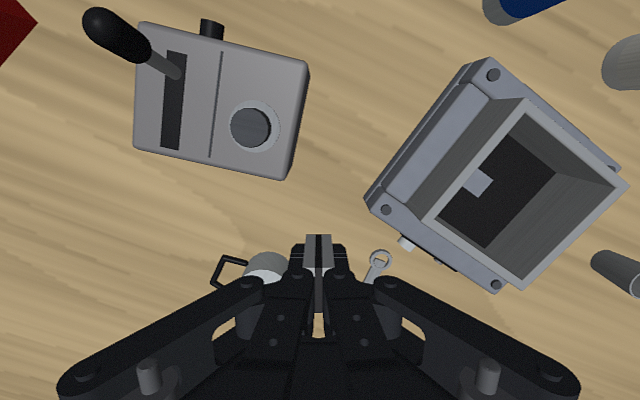

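The wrist view shows the button at (250,128), the slot from (172,150) to (176,52), the sleeve at about (115,35), and collar corners at (525,97), (628,183), (527,290) and (422,218). This agrees with the prediction to within a few mm.

Run:
```python
from h import *
m=np.load('w1.npy',allow_pickle=True).item(); np.set_printoptions(precision=2,suppress=True)
P=lambda u,z:plane(m,u,z)[:2]
print('button',P((250,127.5),105)); a,b=P((172,150),80),P((176,52),80); print('slot',a,b,np.arctan2(*(b-a)[::-1]))
g=P((209,157),80),P((221,51),80); print('groove yaw',np.arctan2(*(g[1]-g[0])[::-1]))
C=np.array([P(u,110) for u in [(525,97),(628,183),(527,290),(422,218)]]);print(C,C.mean(0),[np.arctan2(*(C[j]-C[i])[::-1]) for i,j in ((0,1),(1,2),(2,3),(3,0))])
print('sleeve',P((115,35),159))
s=sense();y=s['tcp_rot'][2];R=np.array([[np.cos(y),np.sin(y)],[np.sin(y),-np.cos(y)]])
print(R.T@(np.array([548,282])-s['eef_pos'][:2]))
```

```text
button [549.06 284.93]
slot [494.23 354.76] [583.   374.07] 0.2142488839799451
groove yaw 0.18061111623924261
[[665.04  75.75]
 [638.55 -55.97]
 [505.51 -36.29]
 [533.63 103.39]] [585.68  21.72] [np.float64(-1.769257124982969), np.float64(2.9946999712831555), np.float64(1.3721055973252443), np.float64(-0.20730115770488072)]
sleeve [578.33 375.51]
[ 53.16 -55.93]
```

step_arm(
  commands=[
    [[29,-30,0],0,0],
    [[29,-30,20],0,0],
    [[0,0,45],0,0],
    [[0,0,40],0,0],
    [[0,0,10],0,0],
    [[0,0,8],0,0],
    [[0,0,6],0,0],
    [[0,0,2],0,0],
  ],
)

```text
clock: 3.15
eef_pos: [552.6, 293.6, 270.5]
tcp_rot: [-3.137, -0.006, 0.402]
contact_force: [-2.9, -0.3, 3.1]
opening: 0.002
```

step_arm(
  commands=[
    [[0,0,0],0,0],
    [[0,0,-30],0,0],
    [[0,0,-50],0,0],
    [[0,0,-50],0,0],
    [[0,0,0],0,0],
  ],
)

```text
clock: 3.78
eef_pos: [553.0, 292.5, 407.0]
tcp_rot: [-3.137, -0.011, 0.402]
contact_force: [0.3, 0.0, 0.0]
opening: -0.0
```

Run:
```python
from h import *
im=grab_frame('side'); print(sense()['eef_pos'],sense()['qpos'])
# project expected sleeve positions
x=np.array([.984,.178]);piv=np.array([548.5,283.5])+30*x+80*np.array([-.178,.984]);print(piv)
for d,z in((14.3,159),(-79.8,112)): print(proj('side',[*(piv+d*x),z]))
im2=im[70:170,240:340]; cv2.imwrite('pics/lev.png',cv2.resize(im2,(500,500)))
```

```text
[552.43489859 292.20054737 404.70690243] [0.48306027 0.35077896 1.63659159 0.00431075 1.14609843 1.65051231]
[563.78 367.56]
[298.52007015 101.78928228]
[271.36554592 118.73916093]
```

View pics/lev.png

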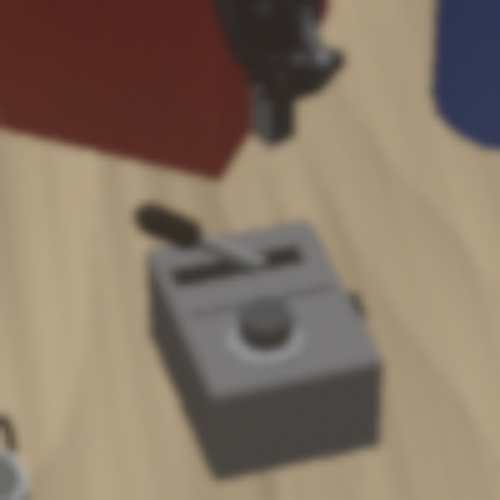

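The lever is down (sleeve centre at about 273,115, prediction for fallen 271,119). Next I plan the travel towards the cup's bearing. The rows only turn about tool z, so I'll see there what the reach limit does to the tool's lean.

```bash
cat >> h.py <<'E'
from scipy.spatial.transform import Rotation as Ro
def rot(s=None): return Ro.from_euler('xyz',(s or sense())['tcp_rot'])
def plan(target,turn=0,n=None,op=0,step=52,R=None,p=None):
    """straight world move of TCP, turn about tool z spread evenly; prints rows"""
    import math,json
    s=sense(); R=R or rot(s); p=s['eef_pos'] if p is None else p
    d=np.asarray(target,float)-p; n=n or max(1,math.ceil(max(np.linalg.norm(d)/step,abs(turn)/.17)))
    rows=[]
    for i in range(n):
        rows.append([[round(float(v),1) for v in R.inv().apply(d/n)],round(turn/n,3),op]); R=R*Ro.from_rotvec([0,0,turn/n])
    print(n,json.dumps(rows)); return rows
E
python3 - <<'E'
from h import *
m=camera_model('wrist');C=-m['R'].T@m['t'];s=sense();print('cam in tool',rot(s).inv().apply(C-s['eef_pos']))
plan((768,-470,400),.95)
E
```

```text
cam in tool [73.53245133 -0.10875458 31.94595492]
16 [[[-6.2, 49.1, 0.0], 0.059, 0], [[-3.3, 49.4, 0.0], 0.059, 0], [[-0.4, 49.5, 0.0], 0.059, 0], [[2.6, 49.4, 0.0], 0.059, 0], [[5.5, 49.2, 0.0], 0.059, 0], [[8.4, 48.8, 0.0], 0.059, 0], [[11.3, 48.2, 0.0], 0.059, 0], [[14.1, 47.4, 0.0], 0.059, 0], [[16.9, 46.5, 0.0], 0.059, 0], [[19.7, 45.4, 0.0], 0.059, 0], [[22.3, 44.2, 0.0], 0.059, 0], [[24.9, 42.8, 0.0], 0.059, 0], [[27.4, 41.2, 0.0], 0.059, 0], [[29.8, 39.5, 0.0], 0.059, 0], [[32.1, 37.7, 0.0], 0.059, 0], [[34.3, 35.7, 0.0], 0.059, 0]]
```

step_arm(
  commands=[
    [[-6,49,0],0.06,0],
    [[-3,49,0],0.06,0],
    [[0,49,0],0.06,0],
    [[3,49,0],0.06,0],
    [[5,49,0],0.06,0],
    [[8,49,0],0.06,0],
    [[11,48,0],0.06,0],
    [[14,47,0],0.06,0],
    [[17,46,0],0.06,0],
    [[20,45,0],0.06,0],
    [[22,44,0],0.06,0],
    [[25,43,0],0.06,0],
    [[27,41,0],0.06,0],
    [[30,39,0],0.06,0],
    [[32,38,0],0.06,0],
    [[34,36,0],0.06,0],
  ],
)

```text
clock: 5.82
eef_pos: [755.3, -491.4, 372.2]
tcp_rot: [-3.141, 0.022, -0.585]
contact_force: [0.4, -0.7, 0.9]
opening: 0.001
```

step_arm(
  commands=[
    [[55,0,0],0,0],
    [[55,0,0],0,0],
    [[55,0,0],0,0],
    [[55,0,0],0,0],
  ],
)

```text
clock: 6.32
eef_pos: [868.8, -572.9, 348.1]
tcp_rot: [-3.142, -0.016, -0.59]
contact_force: [18.3, -12.7, 16.5]
opening: 0.002
```

```bash
python3 -c "
from h import *
s=sense();print(s['qpos'],s['tcp_rot'],s['eef_pos'])"
```

```text
[-5.84399656e-01  1.27691439e+00  5.76820525e-02 -6.56736402e-05
  1.79122946e+00  1.57612549e+00] [-3.14157248 -0.01576687 -0.58974385] [ 868.79205118 -572.8986383   348.07781775]
```

step_arm(
  commands=[
    [[0,0,0],0,0],
    [[20,0,0],0,0],
    [[20,0,0],0,0],
    [[20,0,0],0,0],
  ],
)

```text
clock: 6.82
eef_pos: [876.3, -578.5, 335.9]
tcp_rot: [-3.141, -0.056, -0.59]
contact_force: [0.0, 0.2, 0.9]
opening: 0.004
```

```bash
python3 -c "
from h import *
s=sense();print(s['qpos'],s['tcp_rot'],s['eef_pos'])"
```

```text
[-5.84875889e-01  1.28851655e+00  5.84692611e-02 -1.42987215e-04
  1.73880917e+00  1.57571181e+00] [-3.14145773 -0.05579769 -0.58982298] [ 876.29574054 -578.47729838  335.87273635]
```

step_arm(
  commands=[
    [[60,0,0],0,0],
    [[60,0,0],0,0],
    [[60,0,0],0,0],
    [[60,0,0],0,0],
    [[60,0,0],0,0],
    [[60,0,0],0,0],
  ],
)

```text
clock: 7.58
eef_pos: [912.8, -604.6, 347.6]
tcp_rot: [-3.14, -0.33, -0.59]
contact_force: [0.1, -0.1, 0.2]
opening: -0.0
```

```bash
python3 -c "
from h import *
s=sense();print(s['qpos'],s['tcp_rot'],s['eef_pos'])"
```

```text
[-5.86439979e-01  1.28560459e+00  5.88980475e-02  5.14341395e-04
  1.46710649e+00  1.57388074e+00] [-3.14000642 -0.32998025 -0.58975656] [ 912.78296547 -604.55896798  347.56043867]
```

step_arm(
  commands=[
    [[60,0,0],0,0],
    [[60,0,0],0,0],
    [[60,0,0],0,0],
    [[60,0,0],0,0],
    [[60,0,0],0,0],
    [[60,0,0],0,0],
    [[60,0,0],0,0],
    [[60,0,0],0,0],
    [[60,0,0],0,0],
    [[60,0,0],0,0],
  ],
)

```text
clock: 8.82
eef_pos: [932.8, -620.3, 513.4]
tcp_rot: [-3.138, -0.751, -0.591]
contact_force: [-0.2, 0.3, -0.4]
opening: 0.002
```

```bash
python3 -c "
from h import *
s=sense();print(s['qpos'],s['tcp_rot'],s['eef_pos'])"
```

```text
[-0.5884538   1.15899415  0.05913788  0.00216873  1.17255961  1.57172786] [-3.13793936 -0.75089685 -0.59087837] [ 932.80677747 -620.26911248  513.44923861]
```

step_arm(
  commands=[
    [[55,0,30],0,0],
    [[55,0,30],0,0],
    [[55,0,30],0,0],
    [[55,0,30],0,0],
    [[55,0,30],0,0],
    [[55,0,30],0,0],
  ],
)

```text
clock: 9.57
eef_pos: [958.8, -638.4, 532.0]
tcp_rot: [-3.136, -1.001, -0.593]
contact_force: [-0.3, 0.5, 0.1]
opening: 0.003
```

```bash
python3 -c "
from h import *
s=sense();print(s['qpos'],s['tcp_rot'],s['eef_pos'])"
```

```text
[-0.58914584  1.17270934  0.05927785  0.00322086  0.90835426  1.5707767 ] [-3.13599003 -1.00124574 -0.59278299] [ 958.77590067 -638.44712407  532.04622563]
```

step_arm(
  commands=[
    [[50,0,35],0,0],
    [[50,0,35],0,0],
    [[50,0,35],0,0],
    [[50,0,35],0,0],
    [[50,0,35],0,0],
  ],
)

```text
clock: 10.2
eef_pos: [967.5, -644.8, 568.7]
tcp_rot: [-3.133, -1.181, -0.595]
contact_force: [0.9, 0.4, -0.3]
opening: -0.002
```

Run:
```python
from h import *
np.set_printoptions(precision=3,suppress=True)
s=sense();print(s['qpos'],s['tcp_rot'],s['eef_pos'])
R=rot(s); d=R.apply([0,0,1]); y=R.apply([0,1,0]); print('d',d,'y',y)
cup=np.array([549,-335,0]); G=cup+[0,0,52]
W=G-155*d; print('grasp tcp',W)
pre=G-155*d-110*d; print('pre',pre)
plan(pre+[0,0,0],0,op=1)
```

```text
[-0.59   1.163  0.059  0.004  0.739  1.57 ] [-3.133 -1.181 -0.595] [ 967.491 -644.778  568.748]
d [ 0.77  -0.512 -0.38 ] y [-0.555 -0.832 -0.003]
grasp tcp [ 429.607 -255.654  110.944]
pre [ 344.876 -199.344  152.775]
17 [[[-39.8, -1.4, -32.3], 0.0, 1], [[-39.8, -1.4, -32.3], 0.0, 1], [[-39.8, -1.4, -32.3], 0.0, 1], [[-39.8, -1.4, -32.3], 0.0, 1], [[-39.8, -1.4, -32.3], 0.0, 1], [[-39.8, -1.4, -32.3], 0.0, 1], [[-39.8, -1.4, -32.3], 0.0, 1], [[-39.8, -1.4, -32.3], 0.0, 1], [[-39.8, -1.4, -32.3], 0.0, 1], [[-39.8, -1.4, -32.3], 0.0, 1], [[-39.8, -1.4, -32.3], 0.0, 1], [[-39.8, -1.4, -32.3], 0.0, 1], [[-39.8, -1.4, -32.3], 0.0, 1], [[-39.8, -1.4, -32.3], 0.0, 1], [[-39.8, -1.4, -32.3], 0.0, 1], [[-39.8, -1.4, -32.3], 0.0, 1], [[-39.8, -1.4, -32.3], 0.0, 1]]
```

```bash
cat >> h.py <<'E'
PK=[134.,600.,460.,110.,0.,0.]
def fk(q,P=None):
    d1,L2,L3,d6,a1,a3=PK if P is None else P
    R1=Ro.from_euler('z',q[0]);R2=R1*Ro.from_euler('y',q[1]);R3=R2*Ro.from_euler('y',q[2])
    R=R3*Ro.from_euler('z',q[3])*Ro.from_euler('y',q[4])*Ro.from_euler('z',q[5]+np.pi/2)
    p=np.array([0,0,d1])+R1.apply([a1,0,0])+R2.apply([0,0,L2])+R3.apply([a3,0,L3])+R.apply([0,0,d6])
    return p,R
def ik(p,R,q0,lo=[-2.63,-.92,.06,-1.3,0,-3.02],hi=[2.63,2.1,2.66,4.44,2.69,3.02]):
    from scipy.optimize import least_squares
    f=lambda q:np.r_[(fk(q)[0]-p)/200,(fk(q)[1]*R.inv()).as_rotvec()]
    r=least_squares(f,np.clip(q0,np.array(lo)+1e-3,np.array(hi)-1e-3),bounds=(lo,hi)); return r.x,np.linalg.norm(r.fun)
E
python3 - <<'E'
from h import *
from scipy.optimize import least_squares
np.set_printoptions(precision=4,suppress=True)
s=sense()
D=[([-1.16941431e+00,3.53643695e-01,1.63413817e+00,-4.9e-06,1.15520889,-2.419e-03],[245.46783757,-574.51887278,403.96257199],[-3.14019,0,.4038]),
([0.37340108,0.25187506,1.78030309,0.00231811,1.10984754,1.54462632],[518.949,205.303,402.4365],None),
([0.48306027,0.35077896,1.63659159,0.00431075,1.14609843,1.65051231],[552.435,292.2,404.707],None),
([-5.84399656e-01,1.27691439,5.76820525e-02,-6.5e-05,1.79122946,1.57612549],[868.79205118,-572.8986383,348.07781775],[-3.14157,-.01577,-.58974]),
([-5.86439979e-01,1.28560459,5.88980475e-02,5.14341395e-04,1.46710649,1.57388074],[912.78296547,-604.55896798,347.56043867],[-3.14000642,-0.32998025,-0.58975656]),
([-0.5884538,1.15899415,0.05913788,0.00216873,1.17255961,1.57172786],[932.80677747,-620.26911248,513.44923861],[-3.13793936,-0.75089685,-0.59087837]),
(s['qpos'],s['eef_pos'],s['tcp_rot'])]
f=lambda P:np.concatenate([fk(q,P)[0]-p for q,p,_ in D])
r=least_squares(f,PK);print(r.x,abs(r.fun).max())
f2=lambda P:f(np.r_[P,0,0]); r=least_squares(f2,PK[:4]);print(r.x,abs(r.fun).max())
for q,p,e in D:
    if e is not None: print((Ro.from_euler('xyz',e)*fk(q)[1].inv()).as_rotvec())
E
```

```text
[293.9775 568.1188 494.3023 169.3299  -0.0238  58.4603] 1.3964001506992076
[256.8846 581.3019 477.1321 199.1537] 15.236029033139062
[ 0.  0. -0.]
[-0. -0.  0.]
[-0.  0.  0.]
[-0. -0.  0.]
[0. 0. 0.]
```

```bash
sed -i 's/^PK=.*/PK=[294.,568.1,494.3,169.3,0.,58.5]/' h.py
python3 - <<'E'
from h import *
np.set_printoptions(precision=2,suppress=True)
s=sense();R=rot(s);d=R.apply([0,0,1]);q0=s['qpos']
G=np.array([549,-335,52])
for nm,p in [('grasp',G-155*d),('lift',G-155*d+[0,0,150]),('pre',G-265*d),('pour',np.array([585,-10,167])-155*d)]:
    print(nm,p)
    for seed in ([-.5,.5,2.2,0.3,.5,1.5],[-.5,.5,2.2,3.1,1,-1.5],[.3,.5,2.2,1.6,1,0],[.3,.5,2.2,-1.2,1,0]):
        q,e=ik(p,R,seed);print(q,round(e,4))
E
```

```text
grasp [ 429.61 -255.65  110.94]
[-0.51  0.86  2.34  3.21  1.24 -1.56] 0.0
[-0.51  0.86  2.34  3.21  1.24 -1.56] 0.0
[-0.51  0.86  2.34  3.21  1.24 -1.56] 0.0
[-0.45  0.54  2.14 -1.3   0.16 -3.02] 0.839
lift [ 429.61 -255.65  260.94]
[-0.51  0.43  2.38  3.23  0.84 -1.6 ] 0.0
[-0.51  0.43  2.38  3.23  0.84 -1.6 ] 0.0
[-0.51  0.43  2.38  3.23  0.84 -1.6 ] 0.0
[-0.44  0.23  2.21 -1.3   0.17 -3.02] 0.6165
pre [ 344.88 -199.34  152.78]
[-0.48  0.81  2.56  3.24  1.41 -1.54] 0.0
[-0.48  0.81  2.56  3.24  1.41 -1.54] 0.0
[-0.48  0.81  2.56  3.24  1.41 -1.54] 0.0
[-0.39  0.31  2.36 -1.3   0.2  -3.02] 0.8361
pour [465.61  69.35 225.94]
[ 0.08  0.27  2.27 -0.22  0.    2.24] 0.7976
[ 0.44  0.54  2.33  4.28  1.05 -1.84] 0.0
[ 0.44  0.54  2.33  4.28  1.05 -1.84] 0.0
[ 0.48  0.44  2.18 -1.3   0.94 -2.42] 0.4477
```

```bash
cat >> h.py <<'E'
def ik2(p,R,q0,s=440):
    from scipy.optimize import least_squares
    lo=np.array([-2.63,-.92,.06,-1.3,0,-3.02]);hi=np.array([2.63,2.1,2.66,4.44,2.69,3.02])
    f=lambda q:np.r_[(fk(q)[0]-p)/s,(fk(q)[1]*R.inv()).as_rotvec()]
    return least_squares(f,np.clip(q0,lo+1e-4,hi-1e-4),bounds=(lo,hi)).x
def desc(R):
    d=R.apply([0,0,1]);y=R.apply([0,1,0]);return 'az %.2f down %.2f jawz %.2f'%(np.arctan2(d[1],d[0]),-np.arcsin(d[2]),y[2])
E
python3 - <<'E'
from h import *
np.set_printoptions(precision=2,suppress=True)
s=sense();R=rot(s);p=s['eef_pos'].copy();q=s['qpos']
print(desc(R))
for az in (.6,1.0):
  for updn in (0,):
    q=s['qpos'].copy(); r=1080; R=rot(s)
    # rotate around to az keeping orientation
    for a in np.linspace(-.59,az,25): q=ik2(np.array([r*np.cos(a),r*np.sin(a),560]),R,q)
    p,R=fk(q);print('at az',q,p,desc(R))
    for i in range(18):
        u=np.array([np.cos(q[0]),np.sin(q[0]),0])
        t=p+60*u; q=ik2(t,R,q); p,R=fk(q)
        if i%3==2: print(i,q,p,desc(R))
E
```

```text
az -0.59 down 0.39 jawz -0.00
at az [ 0.74  1.18  0.06 -1.12  1.47  2.74] [878.17 597.74 554.27] az -0.57 down 0.38 jawz -0.01
2 [ 0.74  1.23  0.06 -1.12  1.32  2.79] [903.55 621.15 512.88] az -0.44 down 0.34 jawz -0.05
5 [ 0.73  1.27  0.06 -1.13  1.17  2.82] [925.22 641.17 477.13] az -0.32 down 0.29 jawz -0.09
8 [ 0.72  1.3   0.06 -1.14  1.02  2.85] [943.35 657.92 446.48] az -0.20 down 0.24 jawz -0.12
11 [ 0.71  1.34  0.06 -1.15  0.89  2.88] [958.15 671.57 420.39] az -0.10 down 0.20 jawz -0.14
14 [ 0.7   1.36  0.06 -1.17  0.77  2.91] [969.88 682.4  398.37] az 0.00 down 0.16 jawz -0.16
17 [ 0.69  1.39  0.06 -1.18  0.65  2.93] [978.92 690.77 379.96] az 0.09 down 0.13 jawz -0.18
at az [ 1.15  1.19  0.06 -1.24  1.77  2.9 ] [555.56 847.02 539.47] az -0.52 down 0.38 jawz -0.03
2 [ 1.15  1.24  0.06 -1.23  1.63  2.95] [569.65 877.94 499.91] az -0.39 down 0.35 jawz -0.07
5 [ 1.15  1.28  0.06 -1.23  1.48  2.98] [582.42 906.38 465.88] az -0.25 down 0.31 jawz -0.11
8 [ 1.14  1.31  0.06 -1.23  1.34  3.01] [593.92 932.25 436.7 ] az -0.12 down 0.28 jawz -0.15
11 [ 1.14  1.33  0.06 -1.22  1.19  3.02] [604.72 954.7  413.85] az 0.02 down 0.25 jawz -0.17
14 [ 1.13  1.36  0.06 -1.21  1.05  3.02] [614.34 974.19 394.55] az 0.14 down 0.23 jawz -0.19
17 [ 1.12  1.38  0.06 -1.21  0.92  3.02] [622.51 990.73 377.65] az 0.26 down 0.20 jawz -0.20
```

Run:
```python
from h import *
from scipy.optimize import least_squares
np.set_printoptions(precision=2,suppress=True)
for n,a,b in [('drum top',(480,117),(348,44)),('drum foot',(474,165),(346,96)),('red near corner',(420,148),(262,102)),('red top corner',(422,121),(290,72))]:
    r=least_squares(lambda X:np.r_[proj('scene',X)-a,proj('side',X)-b],[800,600,100]);print(n,r.x,r.cost)
s=sense()
for az,z in ((.35,430),(.35,300),(.5,300)):
    q=s['qpos'].copy(); R=rot(s); r=np.sqrt(1062**2-(z-294)**2)+20
    for k in np.linspace(0,1,30):
        a=-.59+k*(az+.59); zz=569+k*(z-569); q=ik2(np.array([r*np.cos(a),r*np.sin(a),zz]),R,q)
    p,R=fk(q);print('at az',az,z,q,p,desc(R))
    for i in range(20):
        u=np.array([np.cos(q[0]),np.sin(q[0]),0.1])
        q=ik2(p+58*u,R,q); p,R=fk(q)
        if i%4==3: print(i,q,p,desc(R))
```

```text
drum top [795.78 635.31 196.21] 0.7254029446787469
drum foot [810.86 647.11 -22.3 ] 9.573029942514468
red near corner [ 493.78  877.28 -169.89] 46.01523803307675
red top corner [584.01 618.3  121.14] 6.732704530733868
at az 0.35 430 [ 0.48  1.06  0.54 -1.15  1.09  2.97] [1008.19  368.02  430.  ] az -0.59 down 0.39 jawz -0.00
3 [ 0.47  1.31  0.06 -1.05  1.07  2.74] [1074.2   402.56  424.09] az -0.46 down 0.34 jawz -0.04
7 [ 0.46  1.33  0.06 -1.05  0.9   2.75] [1094.61  413.51  412.84] az -0.32 down 0.28 jawz -0.09
11 [ 0.45  1.35  0.06 -1.05  0.74  2.76] [1110.3   421.93  404.75] az -0.20 down 0.22 jawz -0.12
15 [ 0.43  1.36  0.06 -1.05  0.61  2.76] [1121.76  428.1   399.28] az -0.09 down 0.16 jawz -0.14
19 [ 0.42  1.37  0.06 -1.04  0.5   2.76] [1129.74  432.47  395.94] az -0.00 down 0.12 jawz -0.15
at az 0.35 300 [ 0.47  1.22  0.47 -1.16  1.07  3.02] [1032.97  377.08  306.46] az -0.60 down 0.41 jawz 0.02
3 [ 0.47  1.41  0.06 -1.06  1.03  2.79] [1086.64  405.02  316.06] az -0.46 down 0.37 jawz -0.02
7 [ 0.45  1.41  0.06 -1.05  0.87  2.79] [1103.94  414.32  322.74] az -0.32 down 0.32 j
[... 182 characters left out ...]
 down 0.21 jawz -0.13
19 [ 0.42  1.42  0.06 -1.01  0.49  2.75] [1134.28  430.78  343.16] az 0.00 down 0.17 jawz -0.15
at az 0.5 300 [ 0.63  1.3   0.31 -1.16  1.25  3.02] [964.5  527.78 304.93] az -0.60 down 0.40 jawz 0.02
3 [ 0.63  1.41  0.06 -1.11  1.15  2.89] [999.86 554.2  313.88] az -0.44 down 0.37 jawz -0.04
7 [ 0.62  1.41  0.06 -1.11  0.98  2.88] [1017.9   567.87  321.14] az -0.28 down 0.32 jawz -0.09
11 [ 0.6   1.41  0.06 -1.1   0.82  2.87] [1032.55  578.96  328.23] az -0.14 down 0.27 jawz -0.13
15 [ 0.59  1.41  0.06 -1.08  0.69  2.86] [1043.76  587.48  335.21] az -0.02 down 0.22 jawz -0.16
19 [ 0.58  1.41  0.06 -1.07  0.57  2.84] [1051.9   593.7   342.09] az 0.08 down 0.18 jawz -0.18
```

```bash
cat >> h.py <<'E'
def follow(pts,turn=0,op=0):
    """rows through TCP points pts (first = current), turn spread evenly, ints"""
    import json
    R=rot();n=len(pts)-1;rows=[];c=np.array(pts[0],float)
    for i in range(n):
        v=np.round(R.inv().apply(np.array(pts[i+1])-c),0); c=c+R.apply(v)
        rows.append([[int(x) for x in v],round(turn/n,2),op]); R=R*Ro.from_rotvec([0,0,round(turn/n,2)])
    for k in range(0,n,20): print(json.dumps(rows[k:k+20]))
E
python3 - <<'E'
from h import *
p=sense()['eef_pos'];n=22;pts=[p];r0=np.hypot(p[0],p[1])
for k in np.linspace(0,1,n+1)[1:]:
    a=-.588+k*(.4+.588);r=r0+min(1,k*2)*(1010-r0);z=p[2]+min(1,k*1.5)*(320-p[2]);pts.append([r*np.cos(a),r*np.sin(a),z])
follow(pts,-.66)
E
```

```text
[[[-22, -51, -7], -0.03, 0], [[-20, -51, -10], -0.03, 0], [[-21, -50, -11], -0.03, 0], [[-19, -49, -14], -0.03, 0], [[-19, -49, -15], -0.03, 0], [[-19, -47, -17], -0.03, 0], [[-18, -46, -19], -0.03, 0], [[-18, -45, -20], -0.03, 0], [[-18, -43, -21], -0.03, 0], [[-17, -43, -23], -0.03, 0], [[-17, -41, -24], -0.03, 0], [[-10, -45, -14], -0.03, 0], [[-10, -45, -16], -0.03, 0], [[-9, -44, -18], -0.03, 0], [[-5, -42, -21], -0.03, 0], [[5, -36, -27], -0.03, 0], [[5, -35, -28], -0.03, 0], [[5, -34, -30], -0.03, 0], [[5, -33, -30], -0.03, 0], [[4, -31, -33], -0.03, 0]]
[[[5, -31, -33], -0.03, 0], [[3, -29, -34], -0.03, 0]]
```

step_arm(
  commands=[
    [[-22,-51,-7],-0.03,0],
    [[-20,-51,-10],-0.03,0],
    [[-21,-50,-11],-0.03,0],
    [[-19,-49,-14],-0.03,0],
    [[-19,-49,-15],-0.03,0],
    [[-19,-47,-17],-0.03,0],
    [[-18,-46,-19],-0.03,0],
    [[-18,-45,-20],-0.03,0],
    [[-18,-43,-21],-0.03,0],
    [[-17,-43,-23],-0.03,0],
    [[-17,-41,-24],-0.03,0],
    [[-10,-45,-14],-0.03,0],
    [[-10,-45,-16],-0.03,0],
    [[-9,-44,-18],-0.03,0],
    [[-5,-42,-21],-0.03,0],
    [[5,-36,-27],-0.03,0],
    [[5,-35,-28],-0.03,0],
    [[5,-34,-30],-0.03,0],
    [[5,-33,-30],-0.03,0],
    [[4,-31,-33],-0.03,0],
  ],
)

```text
clock: 12.7
eef_pos: [974.5, 332.6, 352.8]
tcp_rot: [2.238, -0.857, 0.464]
contact_force: [0.3, -0.6, -0.1]
opening: -0.001
```

Run:
```python
from h import *
np.set_printoptions(precision=2,suppress=True)
s=sense();q=s['qpos'];R=rot(s);p=s['eef_pos'];print(s['clock'],q,p,desc(R),np.arctan2(p[1],p[0]))
print(R.inv().apply([np.cos(.5),np.sin(.5),.1])*58)
```

```text
12.7 [ 0.46  1.    0.83 -1.23  0.98  2.58] [974.54 332.59 352.76] az -0.57 down 0.42 jawz 0.51 0.3288827169204115
[ 42.34 -32.72  23.11]
```

step_arm(
  commands=[
    [[42,-33,23],0,0],
    [[42,-33,23],0,0],
    [[42,-33,23],0,0],
    [[42,-33,23],0,0],
    [[42,-33,23],0,0],
    [[42,-33,25],0,0],
    [[41,-33,26],0,0],
    [[41,-33,27],0,0],
    [[41,-33,28],0,0],
    [[40,-33,29],0,0],
  ],
)

```text
clock: 13.95
eef_pos: [1093.3, 436.9, 360.1]
tcp_rot: [2.154, -0.991, 0.781]
contact_force: [-0.4, 0.6, 0.1]
opening: 0.001
```

```bash
cat > st.py <<'E'
from h import *
np.set_printoptions(precision=2,suppress=True)
s=sense();q=s['qpos'];R=rot(s);p=s['eef_pos'];print(s['clock'],q,p,desc(R),np.arctan2(p[1],p[0]))
print(R.inv().apply([np.cos(q[0]),np.sin(q[0]),.0])*58, R.inv().apply([0,0,1]))
E
python3 st.py
```

```text
13.95 [ 0.47  1.38  0.06 -1.03  0.87  2.17] [1093.33  436.9   360.06] az -0.29 down 0.31 jawz 0.46 0.3801622499332207
[ 30.27 -28.95  40.12] [ 0.84  0.46 -0.3 ]
```

step_arm(
  commands=[
    [[28,-33,43],0,0],
    [[28,-33,43],0,0],
    [[28,-33,43],0,0],
    [[27,-33,44],0,0],
    [[27,-33,44],0,0],
    [[26,-33,45],0,0],
    [[26,-33,45],0,0],
    [[25,-33,46],0,0],
    [[25,-33,46],0,0],
    [[25,-33,46],0,0],
  ],
)

```text
clock: 15.2
eef_pos: [1103.6, 501.0, 293.5]
tcp_rot: [1.978, -1.111, 1.217]
contact_force: [0.8, 0.0, 0.7]
opening: 0.003
```

```bash
python3 st.py
```

```text
15.2 [ 0.49  1.46  0.06 -1.11  0.52  2.29] [1103.58  501.02  293.54] az 0.02 down 0.18 jawz 0.41 0.42616961965074096
[ 19.18 -20.27  50.84] [ 0.9   0.41 -0.18]
```

Run:
```python
from h import *
np.set_printoptions(precision=2,suppress=True)
s=sense();q=s['qpos'];R=rot(s)*Ro.from_rotvec([0,0,.43]);p0=s['eef_pos'];d=R.apply([0,0,1]);print(desc(R),d,R.apply([1,0,0]))
G=np.array([549,-335,58.]);gr=G-155*d;pre=G-265*d
seeds=([-.5,.5,2.2,3.1,1,-1.5],[-.3,.5,2.2,2,1,-.5])
for nm,p,RR in [('grasp',gr,R),('pre',pre,R),('lift',gr+[0,0,180],R)]+[('pour%.1f'%f,np.array([585,40,175])-155*d,R*Ro.from_rotvec([0,0,f])) for f in (0,1.,2.1,-1.,-2.1)]+[('lev0',np.array([485,353,112])-155*d,R),('lev1',np.array([578,370,159])-155*d,R)]:
    print(nm,p,min((ik(p,RR,sd) for sd in seeds),key=lambda t:t[1]))
# path
wps=[p0,[950,-250,330],[750,-450,300],[500,-450,250],pre+[0,0,40]]
for a,b in zip(wps[:-1],wps[1:]):
    n=int(np.linalg.norm(np.subtract(b,a))/25)+1; mx=0
    for k in np.linspace(0,1,n+1)[1:]:
        t=np.array(a)+k*np.subtract(b,a); qn=ik2(t,R,q); mx=max(mx,abs(qn-q).max()); q=qn
    pp,RR=fk(q); print(b,q,'maxdq/25mm',round(mx,2),'err',np.linalg.norm(pp-t),(RR*R.inv()).magnitude())
```

```text
az 0.02 down 0.18 jawz -0.00 [ 0.98  0.01 -0.18] [ 0.18 -0.    0.98]
grasp [ 396.43 -337.31   85.23] (array([-0.98,  0.98,  2.17,  2.15,  1.4 , -1.57]), np.float64(3.5168040179257395e-15))
pre [ 288.15 -338.95  104.56] (array([-1.23,  0.96,  2.27,  1.91,  1.42, -1.65]), np.float64(1.7981133425357083e-15))
lift [ 396.43 -337.31  265.23] (array([-0.98,  0.55,  2.24,  2.07,  1.21, -1.26]), np.float64(1.286026374268241e-15))
pour0.0 [432.43  37.69 202.23] (array([ 0.13,  0.73,  2.52,  3.26,  1.5 , -1.55]), np.float64(6.625318172083434e-16))
pour1.0 [432.43  37.69 202.23] (array([ 0.13,  0.73,  2.52,  3.26,  1.5 , -0.55]), np.float64(4.7054286290995387e-14))
pour2.1 [432.43  37.69 202.23] (array([0.13, 0.73, 2.52, 3.26, 1.5 , 0.55]), np.float64(1.562049076133759e-15))
pour-1.0 [432.43  37.69 202.23] (array([ 0.13,  0.73,  2.52,  3.26,  1.5 , -2.55]), np.float64(4.803264151474126e-16))
pour-2.1 [432.43  37.69 202.23] (array([-0.1 ,  0.45,  2.45,  2.61,  0.9 , -3.02]), np.float64(0.6218220812709355))
lev0 [332.43 350.69 139.23] (array([ 1.13,  0.86,  2.25,  4.26,  1.38, -1.59]), np.float64(1.8576395566815656e-10))
lev1 [425.43 367.69 186.23] (array([ 0.95,  0.75,  2.15,  4.13,  1.26, -1.77]), np.float64(1.801439157753849e-14))
[950, -250, 330] [-0.22  0.86  1.09 -1.28  0.    2.79] maxdq/25mm 0.63 err 71.78650971556849 0.2968226539234494
[750, -450, 300] [-0.44  0.7   1.36 -1.28  0.    2.7 ] maxdq/25mm 0.03 err 117.09014316295033 0.5347853004464612
[500, -450, 250] [-0.55  0.4   1.83 -1.29  0.    2.63] maxdq/25mm 0.05 err 175.16776465690816 0.6991352588710545
[ 288.15 -338.95  144.56] [-0.4  -0.29  2.52 -1.26  0.    2.66] maxdq/25mm 0.22 err 321.3571591275946 0.6095875811589474
```

```bash
cat >> h.py <<'E'
def simpath(wps,R,q,step=25,turns=None):
    for a,b in zip(wps[:-1],wps[1:]):
        n=int(np.linalg.norm(np.subtract(b,a))/step)+1; mx=0;m5=9
        for k in np.linspace(0,1,n+1)[1:]:
            t=np.array(a)+k*np.subtract(b,a); qn=ik2(t,R,q); mx=max(mx,abs(qn-q).max()); q=qn; m5=min(m5,q[4])
        pp,RR=fk(q); print(np.round(b),q,'maxdq %.2f minq5 %.2f err %.1f %.3f'%(mx,m5,np.linalg.norm(pp-t),(RR*R.inv()).magnitude()))
    return q
E
python3 - <<'E'
from h import *
np.set_printoptions(precision=2,suppress=True)
s=sense();q=s['qpos'];R=rot(s)*Ro.from_rotvec([0,0,.43]);p0=s['eef_pos'];d=R.apply([0,0,1])
G=np.array([549,-335,58.]);gr=G-155*d;pre=G-265*d
for w in ([[1050,350,560],[1070,0,600],[800,-500,550],[600,-560,450],[400,-480,320],pre+[0,0,60],pre,gr],
          [[1040,400,650],[1000,0,700],[800,-450,650],[500,-450,450],pre+[0,0,60],pre,gr]):
    print();simpath([p0]+w,R,q)
E
```

```text
[1050  350  560] [ 0.37  0.92  0.62 -1.05  0.41  2.65] maxdq 0.52 minq5 0.41 err 0.0 0.000
[1070    0  600] [-0.    0.8   0.77  0.1   0.18  1.47] maxdq 0.16 minq5 0.17 err 0.0 0.000
[ 800 -500  550] [-0.67  0.64  1.16  1.57  0.67 -0.14] maxdq 0.23 minq5 0.14 err 0.0 0.000
[ 600 -560  450] [-0.91  0.57  1.51  1.74  0.93 -0.5 ] maxdq 0.05 minq5 0.69 err 0.0 0.000
[ 400 -480  320] [-1.12  0.54  1.97  1.82  1.17 -0.94] maxdq 0.05 minq5 0.95 err 0.0 0.000
[ 288. -339.  165.] [-1.23  0.8   2.31  1.89  1.39 -1.54] maxdq 0.07 minq5 1.19 err 0.0 0.000
[ 288. -339.  105.] [-1.23  0.96  2.27  1.91  1.42 -1.65] maxdq 0.05 minq5 1.40 err 0.0 0.000
[ 396. -337.   85.] [-0.98  0.98  2.17  2.15  1.4  -1.57] maxdq 0.06 minq5 1.40 err 0.0 0.000

[1040  400  650] [ 0.43  0.96  0.37 -0.8   0.58  2.36] maxdq 0.48 minq5 0.49 err 0.0 0.000
[1000    0  700] [-0.    0.63  0.86  0.07  0.25  1.5 ] maxdq 0.11 minq5 0.25 err 0.0 0.000
[ 800 -450  650] [-0.62  0.54  1.12  1.39  0.64  0.09] maxdq 0.14 minq5 0.22 err 0.0 0.000
[ 500 -450  450] [-0.94  0.37  1.85  1.82  0.97 -0.66] maxdq 0.07 minq5 0.64 err 0.0 0.000
[ 288. -339.  165.] [-1.23  0.8   2.31  1.89  1.39 -1.54] maxdq 0.06 minq5 1.00 err 0.0 0.000
[ 288. -339.  105.] [-1.23  0.96  2.27  1.91  1.42 -1.65] maxdq 0.05 minq5 1.40 err 0.0 0.000
[ 396. -337.   85.] [-0.98  0.98  2.17  2.15  1.4  -1.57] maxdq 0.06 minq5 1.40 err 0.0 0.000
```

```bash
cat >> h.py <<'E'
def way(wps,turn=0,op=0,step=52):
    pts=[sense()['eef_pos']]
    for b in wps:
        a=np.array(pts[-1]);b=np.array(b,float);n=int(np.ceil(np.linalg.norm(b-a)/step))
        pts+= [a+(b-a)*k/n for k in range(1,n+1)]
    follow(pts,turn,op)
E
python3 - <<'E'
from h import *
way([[1040,400,620],[1020,0,720]],.43)
E
```

```text
[[[34, 31, -17], 0.03, 0], [[36, 31, -18], 0.03, 0], [[36, 29, -17], 0.03, 0], [[37, 28, -17], 0.03, 0], [[38, 27, -18], 0.03, 0], [[39, 26, -17], 0.03, 0], [[39, 24, -17], 0.03, 0], [[1, 52, -6], 0.03, 0], [[2, 51, -5], 0.03, 0], [[4, 51, -6], 0.03, 0], [[5, 51, -5], 0.03, 0], [[7, 51, -5], 0.03, 0], [[8, 51, -6], 0.03, 0], [[10, 50, -5], 0.03, 0], [[12, 50, -6], 0.03, 0]]
```

step_arm(
  commands=[
    [[34,31,-17],0.03,0],
    [[36,31,-18],0.03,0],
    [[36,29,-17],0.03,0],
    [[37,28,-17],0.03,0],
    [[38,27,-18],0.03,0],
    [[39,26,-17],0.03,0],
    [[39,24,-17],0.03,0],
    [[1,52,-6],0.03,0],
    [[2,51,-5],0.03,0],
    [[4,51,-6],0.03,0],
    [[5,51,-5],0.03,0],
    [[7,51,-5],0.03,0],
    [[8,51,-6],0.03,0],
    [[10,50,-5],0.03,0],
    [[12,50,-6],0.03,0],
  ],
)

```text
clock: 17.08
eef_pos: [1020.9, 2.3, 723.1]
tcp_rot: [-2.953, -1.394, -0.153]
contact_force: [0.2, 0.1, -0.6]
opening: -0.001
```

```bash
python3 st.py
python3 - <<'E'
from h import *
way([[800,-450,650],[500,-450,450]],0)
E
```

```text
17.075 [-0.01  0.68  0.74  0.14  0.33  1.47] [1020.92    2.32  723.12] az 0.04 down 0.17 jawz -0.03 0.002272505182192639
[10.09  2.22 57.07] [ 0.98 -0.03 -0.17]
[[[-10, 45, -22], 0.0, 0], [[-10, 44, -22], 0.0, 0], [[-9, 45, -22], 0.0, 0], [[-10, 45, -23], 0.0, 0], [[-10, 45, -22], 0.0, 0], [[-10, 44, -22], 0.0, 0], [[-10, 45, -22], 0.0, 0], [[-10, 45, -22], 0.0, 0], [[-9, 44, -22], 0.0, 0], [[-10, 45, -23], 0.0, 0], [[-36, 0, -37], 0.0, 0], [[-35, -1, -37], 0.0, 0], [[-36, 0, -37], 0.0, 0], [[-36, 0, -38], 0.0, 0], [[-35, -1, -37], 0.0, 0], [[-36, 0, -37], 0.0, 0], [[-35, -1, -37], 0.0, 0]]
```

Tracking is excellent. Continuing along the path, opening the gripper at the end.

step_arm(
  commands=[
    [[-10,45,-22],0,0],
    [[-10,44,-22],0,0],
    [[-9,45,-22],0,0],
    [[-10,45,-23],0,0],
    [[-10,45,-22],0,0],
    [[-10,44,-22],0,0],
    [[-10,45,-22],0,0],
    [[-10,45,-22],0,0],
    [[-9,44,-22],0,0],
    [[-10,45,-23],0,0],
    [[-36,0,-37],0,0],
    [[-35,-1,-37],0,0],
    [[-36,0,-37],0,0],
    [[-36,0,-38],0,0],
    [[-35,-1,-37],0,0.5],
    [[-36,0,-37],0,0.9],
    [[-35,-1,-37],0,0.9],
  ],
)

```text
clock: 19.2
eef_pos: [485.6, -461.8, 449.7]
tcp_rot: [-3.031, -1.412, -0.09]
contact_force: [0.4, -1.0, -0.6]
opening: 0.632
```

```bash
python3 st.py
python3 - <<'E'
from h import *
np.set_printoptions(precision=2,suppress=True)
s=sense();R=rot(s);d=R.apply([0,0,1]);G=np.array([549,-335,56.]);print('upright turn',np.arctan2(*R.inv().apply([0,0,1])[[1,0]]))
pre=G-255*d;print(pre,G-155*d); simpath([s['eef_pos'],pre+[0,0,60],pre,G-155*d],R,s['qpos'])
way([pre+[0,0,60]],0,.9)
E
```

```text
19.2 [-0.97  0.37  1.85  1.81  1.02 -0.66] [ 485.55 -461.76  449.7 ] az 0.02 down 0.16 jawz -0.02 -0.7602817958420902
[ 5.82 48.58 31.15] [ 0.99 -0.02 -0.16]
upright turn -0.017746948471928495
[ 297.23 -340.62   96.09] [ 395.97 -338.42   80.37]
[ 297. -341.  156.] [-1.21  0.83  2.3   1.91  1.41 -1.54] maxdq 0.06 minq5 1.04 err 0.0 0.000
[ 297. -341.   96.] [-1.21  0.98  2.25  1.92  1.44 -1.64] maxdq 0.05 minq5 1.42 err 0.0 0.000
[ 396. -338.   80.] [-0.98  1.    2.16  2.14  1.42 -1.57] maxdq 0.05 minq5 1.42 err 0.0 0.000
[[[-40, -15, -17], 0.0, 0.9], [[-40, -15, -17], 0.0, 0.9], [[-40, -15, -17], 0.0, 0.9], [[-41, -15, -18], 0.0, 0.9], [[-40, -15, -17], 0.0, 0.9], [[-40, -15, -17], 0.0, 0.9], [[-40, -15, -17], 0.0, 0.9], [[-40, -15, -17], 0.0, 0.9]]
```

step_arm(
  commands=[
    [[-40,-15,-17],-0.02,0.9],
    [[-40,-15,-17],0,0.9],
    [[-40,-15,-17],0,0.9],
    [[-41,-15,-18],0,0.9],
    [[-40,-15,-17],0,0.9],
    [[-40,-15,-17],0,0.9],
    [[-40,-15,-17],0,0.9],
    [[-40,-15,-17],0,0.9],
    [[0,0,0],0,0.9],
  ],
)

```text
clock: 20.32
eef_pos: [291.5, -345.1, 148.2]
tcp_rot: [3.059, -1.406, 0.103]
contact_force: [0.5, 0.0, -0.4]
opening: 0.897
```

```bash
python3 st.py
python3 - <<'E'
from h import *
np.set_printoptions(precision=2,suppress=True)
m=camera_model('wrist'); im=grab_frame('wrist'); cv2.imwrite('pics/w2.png',im)
for X in ((549,-335,90),(549,-335,0),(556,-229,68)): print(proj(m,X))
np.save('w2.npy',m,allow_pickle=True); s=sense();R=rot(s);d=R.apply([0,0,1]);print(s['opening'])
for k in (100,155): print(proj(m,s['eef_pos']+k*d))
E
```

```text
20.325 [-1.23  0.85  2.29  1.89  1.4  -1.58] [ 291.49 -345.14  148.23] az 0.02 down 0.16 jawz 0.01 -0.8694687856655233
[ 2.22 55.11 17.93] [ 0.99  0.01 -0.16]
[312.56 216.29]
[312.01 294.88]
[197.31 230.52]
0.8979423571604771
[323.02 355.74]
[321.23 262.29]
```

View pics/w2.png

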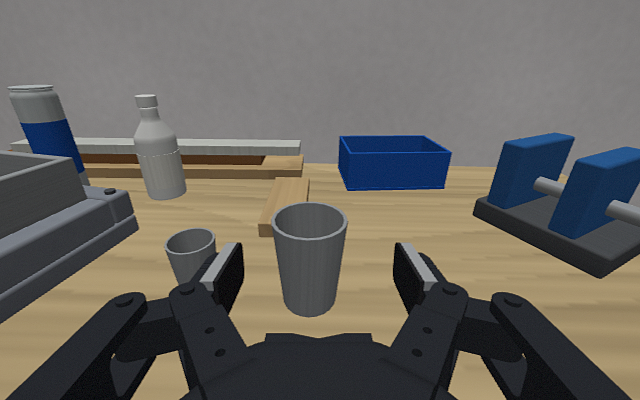

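The wrist view shows the large cup between the fingers, with its rim at (310,221) and its foot centre at about (309,304). The small cup is at (190,245), and the finger backs are close to it on the left.

Run:
```python
from h import *
np.set_printoptions(precision=1,suppress=True)
m=np.load('w2.npy',allow_pickle=True).item()
# rim width 76 px -> 66mm
Z=m['fx']*66/76; print('depth',Z)
Cc=-m['R'].T@m['t'];ray=m['R'].T@np.array([(310-m['cx'])/m['fx'],(221-m['cy'])/m['fy'],1]);print(Cc+ray*Z)
print(plane(m,(310,221),90),plane(m,(309,304),0),plane(m,(190,240),60))
s=sense();R=rot(s);d=R.apply([0,0,1])
for c in ((549,-335),(545,-334)):
  G=np.array([*c,56.]); print(R.inv().apply(G-155*d-s['eef_pos']))
```

```text
depth 250.310709866585
[ 549.9 -332.8   84.7]
[ 541.1 -333.2   90. ] [ 537.2 -332.6    0. ] [ 552.2 -222.4   60. ]
[-50.7  -6.9 113.7]
[-51.4  -8.  109.7]
```

step_arm(
  commands=[
    [[-25,-4,0],0.01,0.9],
    [[-26,-4,0],0,0.9],
    [[0,0,0],0,0.9],
    [[0,0,40],0,0.9],
    [[0,0,35],0,0.9],
    [[0,0,20],0,0.9],
    [[0,0,14],0,0.9],
    [[0,0,0],0,0.9],
  ],
)

```text
clock: 21.38
eef_pos: [402.1, -344.6, 94.7]
tcp_rot: [2.962, -1.421, 0.2]
contact_force: [1.2, 1.1, -0.4]
opening: 0.9
```

```bash
python3 st.py
python3 - <<'E'
from h import *
s=sense();d=rot(s).apply([0,0,1]);print('G',s['eef_pos']+155*d,s['contact_force'])
E
```

```text
21.375 [-0.98  0.97  2.15  2.14  1.41 -1.58] [ 402.08 -344.57   94.72] az 0.02 down 0.15 jawz 0.03 -0.7085304180267302
[ 3.29 48.89 31.02] [ 0.99  0.03 -0.15]
G [ 555.36567689 -341.69892279   71.94714736] [ 1.16529154  1.08787749 -0.41535538]
```

step_arm(
  commands=[
    [[-5,-4,-5],-0.03,1.0],
    [[-8,-5,0],0,1.0],
    [[-3,-2,0],0,1.0],
    [[0,0,0],0,1.0],
  ],
)

```text
clock: 21.88
eef_pos: [393.5, -335.3, 80.3]
tcp_rot: [2.769, -1.414, 0.393]
contact_force: [-0.2, -0.2, 0.2]
opening: 1.0
```

```bash
python3 st.py
python3 - <<'E'
from h import *
s=sense();d=rot(s).apply([0,0,1]);print('G',s['eef_pos']+155*d,s['contact_force'],s['opening'])
E
```

```text
21.875 [-0.99  1.01  2.16  2.14  1.44 -1.65] [ 393.45 -335.26   80.34] az 0.02 down 0.15 jawz 0.06 -0.7057103304451218
[ 1.74 49.03 30.94] [ 0.99  0.06 -0.15]
G [ 546.78276496 -332.76315337   57.79534009] [-0.15686837 -0.17461878  0.24210601] 0.9996330562155097
```

step_arm(
  commands=[
    [[0,0,0],0.06,1.0],
    [[0,0,0],0,0.6],
    [[0,0,0],0,0.6],
    [[0,0,0],0,0.4],
    [[0,0,0],0,0.4],
    [[0,0,0],0,0.4],
    [[0,0,0],0,0.4],
  ],
  force=45,
)

```text
clock: 22.75
eef_pos: [393.2, -335.7, 80.4]
tcp_rot: [-3.127, -1.425, 0.001]
contact_force: [-1.5, -1.0, 0.7]
opening: 0.683
```

```bash
python3 st.py
python3 - <<'E'
from h import *
s=sense();d=rot(s).apply([0,0,1]);print('G',s['eef_pos']+155*d,s['contact_force'],s['opening'],s['opening']*85)
E
```

```text
22.75 [-0.99  1.01  2.16  2.14  1.44 -1.59] [ 393.22 -335.71   80.44] az 0.02 down 0.15 jawz -0.00 -0.7066568195445642
[ 4.64 48.84 30.94] [ 0.99 -0.   -0.15]
G [ 546.56217401 -333.3572798    57.94507778] [-1.50479366 -0.98626408  0.73329559] 0.6830534740001346 58.05954529001144
```

step_arm(
  commands=[
    [[20,0,-3],0,0.4],
    [[40,0,-6],0,0.4],
    [[50,0,-8],0,0.4],
    [[50,0,-8],0,0.4],
    [[20,0,-3],0,0.4],
    [[0,0,0],0,0.4],
  ],
)

```text
clock: 23.5
eef_pos: [391.8, -335.4, 264.8]
tcp_rot: [-3.113, -1.416, -0.013]
contact_force: [0.0, -0.3, -2.6]
opening: 0.688
```

```bash
python3 st.py
python3 - <<'E'
from h import *
np.set_printoptions(precision=1,suppress=True)
s=sense();R=rot(s);d=R.apply([0,0,1]);G0=s['eef_pos']+155*d;print('G',G0,s['opening'],s['contact_force'])
for f in np.arange(0,2.4,.15):
    Q=Ro.from_rotvec(d*f);u=Q.apply([0,0,1]);T=np.arccos(u[2]);dn=np.array([0,0,-1])+u[2]*u;dn/=max(np.linalg.norm(dn),1e-9)
    lip=32*u+33*dn; foot=-58*u+26*dn;print('%.2f T %.0f'%(f,np.degrees(T)),'u',u,'lip',lip,'foot',foot)
im=grab_frame('side'); cv2.imwrite('pics/s2.png',cv2.resize(im[150:350,220:420],(600,600),interpolation=cv2.INTER_CUBIC))
E
```

```text
23.5 [-0.99  0.55  2.25  2.07  1.25 -1.27] [ 391.77 -335.43  264.78] az 0.02 down 0.15 jawz -0.00 -0.7080732126322178
[ 5.02 48.9  30.78] [ 0.99 -0.   -0.15]
G [ 544.9 -333.1  240.9] 0.6881970022534082 [ 0.  -0.3 -2.6]
0.00 T 0 u [0. 0. 1.] lip [ 0.  0. 32.] foot [  0.   0. -58.]
0.15 T 8 u [ 0.  -0.1  1. ] lip [  0.1 -37.4  26.8] foot [  0.1 -17.2 -61.2]
0.30 T 17 u [-0.  -0.3  1. ] lip [ -0.3 -40.9  21. ] foot [ -0.1  -7.9 -63.1]
0.45 T 25 u [-0.  -0.4  0.9] lip [ -0.9 -43.5  14.7] foot [  0.    1.5 -63.5]
0.60 T 34 u [-0.  -0.6  0.8] lip [ -1.5 -45.2   8.1] foot [  0.3  10.8 -62.6]
0.75 T 42 u [-0.  -0.7  0.7] lip [ -2.1 -45.9   1.4] foot [  0.9  19.9 -60.4]
0.90 T 51 u [-0.  -0.8  0.6] lip [ -2.7 -45.6  -5.4] foot [  1.7  28.6 -56.8]
1.05 T 59 u [-0.1 -0.9  0.5] lip [ -3.3 -44.2 -12.1] foot [  2.7  36.6 -51.9]
1.20 T 68 u [-0.1 -0.9  0.4] lip [ -3.8 -41.9 -18.5] foot [  3.9  43.7 -46. ]
1.35 T 76 u [-0.1 -1.   0.2] lip [ -4.2 -38.7 -24.5] foot [  5.4  49.9 -39. ]
1.50 T 85 u [-0.1 -1.   0.1] lip [ -4.4 -34.6 -29.9] foot [  7.   54.9 -31.3]
1.65 T 93 u [-0.1 -1.  -0.1] lip [ -4.5 -29.9 -34.7] foot [  8.9  58.6 -22.9]
1.80 T 101 u [-0.2 -1.  -0.2] lip [ -4.4 -24.4 -38.7] foot [ 10.9  61.  -14. ]
1.95 T 110 u [-0.2 -0.9 -0.3] lip [ -3.9 -18.6 -41.9] foot [13.1 62.  -4.9]
2.10 T 118 u [-0.2 -0.9 -0.5] lip [ -3.1 -12.4 -44.2] foot [15.5 61.5  4.2]
2.25 T 126 u [-0.2 -0.8 -0.6] lip [ -1.9  -6.1 -45.5] foot [18.2 59.5 13.2]
```

View pics/s2.png

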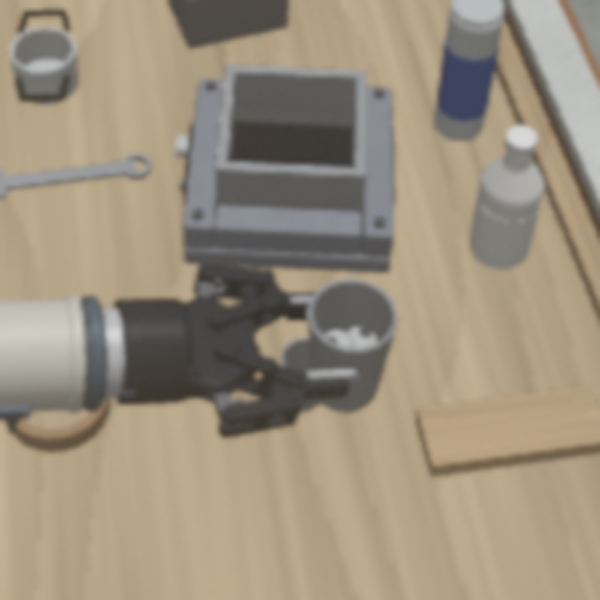

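The side view shows the cup held upright in the jaws with the balls inside. The small cup (300,360) is undisturbed and the finisher is clear.

Run:
```python
from h import *
np.set_printoptions(precision=2,suppress=True)
s=sense();R=rot(s);d=R.apply([0,0,1]);p=s['eef_pos']
T=np.array([588,65,168.])-155*d;print('pour tcp',T)
q=simpath([p,p+[0,0,60],T+[0,0,150],T],R,s['qpos'])
print(ik(T,R*Ro.from_rotvec([0,0,2.1]),q+[0,0,0,0,0,2.1]))
way([p+[5,0,60],T+[0,0,150]],0,.4,step=45)
```

```text
pour tcp [434.89  62.61 192.04]
[ 392. -335.  324.] [-0.98  0.41  2.25  2.02  1.17 -1.13] maxdq 0.05 minq5 1.17 err 0.0 0.000
[435.  63. 342.] [ 0.22  0.24  2.5   3.38  1.02 -1.66] maxdq 0.10 minq5 1.02 err 0.0 0.000
[435.  63. 192.] [ 0.22  0.77  2.5   3.34  1.54 -1.54] maxdq 0.08 minq5 1.10 err 0.0 0.000
(array([0.22, 0.77, 2.5 , 3.34, 1.54, 0.56]), np.float64(7.695187560942856e-10))
[[[30, 0, -2], 0.0, 0.4], [[30, 0, -2], 0.0, 0.4], [[3, -44, 4], 0.0, 0.4], [[2, -45, 5], 0.0, 0.4], [[3, -44, 4], 0.0, 0.4], [[2, -44, 5], 0.0, 0.4], [[3, -44, 4], 0.0, 0.4], [[2, -44, 5], 0.0, 0.4], [[3, -44, 5], 0.0, 0.4], [[2, -45, 4], 0.0, 0.4], [[3, -44, 5], 0.0, 0.4]]
```

step_arm(
  commands=[
    [[30,0,-2],0,0.4],
    [[35,0,-2],0,0.4],
    [[6,-25,4],0,0.4],
    [[3,-40,5],0,0.4],
    [[3,-44,4],0,0.4],
    [[2,-44,5],0,0.4],
    [[3,-44,4],0,0.4],
    [[2,-44,5],0,0.4],
    [[3,-44,5],0,0.4],
    [[2,-44,4],0,0.4],
    [[3,-40,5],0,0.4],
    [[2,-20,2],0,0.4],
    [[0,0,0],0,0.4],
  ],
)

```text
clock: 25.18
eef_pos: [439.2, 64.4, 334.8]
tcp_rot: [-3.093, -1.368, -0.035]
contact_force: [-0.2, 0.3, -2.9]
opening: 0.68
```

```bash
python3 st.py
python3 - <<'E'
from h import *
s=sense();R=rot(s);d=R.apply([0,0,1]);print('G',s['eef_pos']+155*d,s['opening'],R.inv().apply(np.array([588,65,168])-155*d-s['eef_pos']))
E
```

```text
25.175 [ 0.22  0.24  2.49  3.38  0.97 -1.66] [439.18  64.45 334.77] az 0.01 down 0.20 jawz -0.01 0.14570090450106893
[ 11.31 -11.83  55.64] [ 0.98 -0.01 -0.2 ]
G [590.99510671  66.64368209 303.59956931] 0.6798317188905906 [-133.41284335    2.94168079   24.31615298]
```

step_arm(
  commands=[
    [[0,0,0],0.15,0.4],
    [[0,0,0],0.15,0.4],
    [[0,0,0],0.15,0.4],
    [[0,0,0],0.15,0.4],
    [[0,0,0],0.15,0.4],
    [[0,0,0],0.15,0.4],
    [[0,0,0],0.15,0.4],
    [[0,0,0],0.1,0.4],
    [[0,0,0],0,0.4],
  ],
)

```text
clock: 26.3
eef_pos: [436.3, 56.1, 322.6]
tcp_rot: [-1.821, -0.374, -1.476]
contact_force: [0.0, 0.5, -2.9]
opening: 0.683
```

```bash
python3 st.py
python3 - <<'E'
from h import *
s=sense();R=rot(s);d=R.apply([0,0,1]);G=s['eef_pos']+155*d;print('G',G,s['opening'],'turned',np.arctan2(*R.inv().apply([0,0,1])[[1,0]]))
way([np.array([588,65,172])-155*d],0,.4,step=30)
E
```

```text
26.3 [ 0.2   0.26  2.5   3.37  0.97 -0.47] [436.32  56.14 322.57] az 0.00 down 0.23 jawz -0.90 0.12796309101318862
[ -5.51 -16.37  55.37] [ 0.37 -0.9  -0.23]
G [587.15492216  56.44745201 286.86027387] 0.6825877673989929 turned -1.1862701496478694
[[[-12, 25, 7], 0.0, 0.4], [[-13, 25, 7], 0.0, 0.4], [[-12, 25, 6], 0.0, 0.4], [[-13, 25, 7], 0.0, 0.4]]
```

step_arm(
  commands=[
    [[-13,18,7],0,0.4],
    [[-13,25,7],0,0.4],
    [[-12,25,6],0,0.4],
    [[-12,14,7],0,0.4],
    [[0,0,0],0,0.4],
  ],
)

```text
clock: 26.92
eef_pos: [440.9, 68.7, 219.1]
tcp_rot: [-1.827, -0.388, -1.475]
contact_force: [0.0, -1.4, -2.9]
opening: 0.684
```

```bash
python3 st.py
cat > gg.py <<'E'
from h import *
np.set_printoptions(precision=1,suppress=True)
s=sense();R=rot(s);d=R.apply([0,0,1]);G=s['eef_pos']+155*d;x=R.apply([1,0,0]);u=x-0*d
f=-np.arctan2(*R.inv().apply([0,0,1])[[1,0]]);Q=Ro.from_rotvec(d*f);
# cup axis: in tool frame fixed as world z at f=0 with lean 0.15
u=R.apply([np.cos(.15),0,-np.sin(.15)]);dn=np.array([0,0,-1])+u[2]*u;dn/=np.linalg.norm(dn)
print('G',G,'turn %.2f T %.0f'%(f,np.degrees(np.arccos(u[2]))),'u',u,'lip',G+32*u+33*dn,'foot',G-58*u+26*dn,s['opening'],s['clock'],s['contact_force'])
print('y+ in tool',R.inv().apply([0,1,0]),'up',R.inv().apply([0,0,1]))
E
python3 gg.py
```

```text
26.925 [ 0.24  0.63  2.49  3.39  1.31 -0.4 ] [440.91  68.67 219.08] az -0.00 down 0.24 jawz -0.90 0.15449624623656089
[ -7.68 -17.58  54.74] [ 0.38 -0.9  -0.23]
G [591.6  68.3 182.7] turn 1.17 T 66 u [-0.1 -0.9  0.4] lip [588.9  25.7 165.7] foot [594.2 110.5 135.3] 0.6836310515810969 26.925 [ 0.  -1.4 -2.9]
y+ in tool [-0.9 -0.4 -0. ] up [ 0.4 -0.9 -0.2]
```

step_arm(
  commands=[
    [[0,0,0],0.14,0.4],
    [[0,0,0],0.12,0.4],
    [[0,0,0],0,0.4],
  ],
)

```text
clock: 27.3
eef_pos: [440.7, 67.4, 219.9]
tcp_rot: [-1.81, -0.135, -1.542]
contact_force: [0.2, -0.2, -2.8]
opening: 0.68
```

```bash
python3 gg.py
```

```text
G [591.4  66.8 183.4] turn 1.43 T 80 u [-0.1 -1.   0.2] lip [587.   30.  156.2] foot [597.7 119.2 148. ] 0.680174764595966 27.3 [ 0.2 -0.2 -2.8]
y+ in tool [-1.  -0.1 -0. ] up [ 0.1 -1.  -0.2]
```

step_arm(
  commands=[
    [[-1,5,1],0.12,0.4],
    [[0,6,1],0.12,0.4],
    [[0,0,0],0.12,0.4],
    [[0,0,0],0.12,0.4],
    [[0,0,0],0.1,0.4],
    [[0,0,0],0,0.4],
    [[0,0,0],0,0.4],
    [[0,0,0],0,0.4],
  ],
)

```text
clock: 28.3
eef_pos: [440.6, 65.8, 212.6]
tcp_rot: [-1.824, 0.418, -1.681]
contact_force: [-0.4, -0.2, -2.0]
opening: 0.683
```

```bash
python3 gg.py
python3 - <<'E'
from h import *
im=grab_frame('side'); cv2.imwrite('pics/s3.png',cv2.resize(im[130:270,240:400],(800,700),interpolation=cv2.INTER_CUBIC)[:600])
E
```

```text
G [591.5  64.9 177.1] turn 2.00 T 112 u [-0.2 -0.9 -0.4] lip [586.9  47.9 134.7] foot [608.3 126.2 174.2] 0.6834172003930984 28.3 [-0.4 -0.2 -2. ]
y+ in tool [-0.9  0.4 -0. ] up [-0.4 -0.9 -0.2]
```

View pics/s3.png

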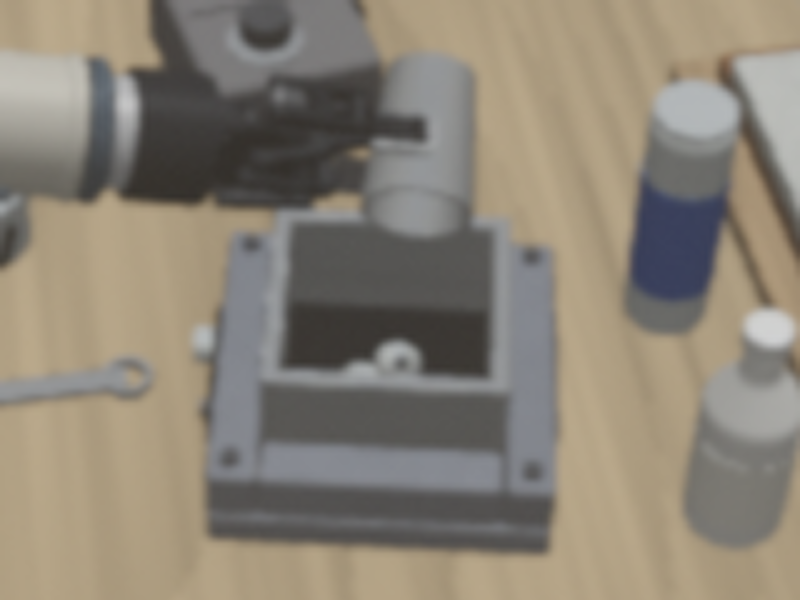

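The view shows balls in the well at (398,357) and (360,368). The wrist load fell from 2.9 to 2.0 N, which is the weight of all three balls (0.9 N). I now raise the cup and turn it back upright.

step_arm(
  commands=[
    [[-12,-26,-7],0,0.4],
    [[-16,-35,-9],0,0.4],
    [[-16,-35,-9],0,0.4],
    [[-16,-35,-9],0,0.4],
    [[0,0,0],-0.15,0.4],
    [[0,0,0],-0.15,0.4],
    [[0,0,0],-0.15,0.4],
    [[0,0,0],-0.15,0.4],
    [[0,0,0],-0.15,0.4],
    [[0,0,0],-0.15,0.4],
    [[0,0,0],-0.15,0.4],
    [[0,0,0],-0.15,0.4],
    [[0,0,0],-0.15,0.4],
    [[0,0,0],-0.15,0.4],
    [[0,0,0],-0.15,0.4],
    [[0,0,0],-0.15,0.4],
    [[0,0,0],-0.15,0.4],
    [[0,0,0],0,0.4],
  ],
)

```text
clock: 30.6
eef_pos: [435.7, 65.0, 363.4]
tcp_rot: [3.001, -1.331, 0.139]
contact_force: [0.4, 0.3, -1.5]
opening: 0.683
```

```bash
python3 gg.py;python3 st.py
python3 - <<'E'
from h import *
s=sense();R=rot(s);d=R.apply([0,0,1]);p=s['eef_pos'];T=np.array([547,-333,62.])-155*d;print(T)
q=simpath([p,[430,-30,345],[400,-330,310],T+[0,0,60],T],R,s['qpos'])
way([[430,0,350],[400,-330,310]],np.arctan2(*R.inv().apply([0,0,1])[[1,0]]),.4,step=45)
E
```

```text
G [586.4  64.1 326.9] turn -0.03 T 5 u [0.1 0.  1. ] lip [619.8  76.9 355.7] foot [605.5  71.4 266.7] 0.6825215612150746 30.6 [ 0.4  0.3 -1.5]
y+ in tool [ 0. -1. -0.] up [ 1.   0.  -0.2]
30.6 [ 0.23  0.13  2.47  3.46  0.81 -1.77] [435.71  65.01 363.36] az -0.01 down 0.24 jawz 0.03 0.1481138806567041
[ 13.72 -13.29  54.76] [ 0.97  0.03 -0.24]
[ 396.35399183 -332.08580534   98.46840374]
[430 -30 345] [-0.10882003  0.17531297  2.50430662  3.01126406  0.87429889 -1.54551065] maxdq 0.12 minq5 0.82 err 0.0 0.000
[ 400 -330  310] [-0.94963242  0.4109329   2.24792693  2.03704986  1.07788906 -1.16438249] maxdq 0.11 minq5 0.89 err 0.0 0.000
[ 396. -332.  158.] [-0.95997188  0.78456201  2.23360398  2.15923442  1.26325903 -1.49958352] maxdq 0.06 minq5 1.10 err 0.0 0.000
[ 396. -332.   98.] [-0.95997188  0.93052768  2.1967292   2.18480423  1.32501313 -1.5930886 ] maxdq 0.05 minq5 1.28 err 0.0 0.000
[[[-8, 32, -1], 0.0, 0.4], [[-8, 33, -1], 0.0, 0.4], [[-8, 41, -2], 0.0, 0.4], [[-7, 41, -2], 0.0, 0.4], [[-7, 41, -3], 0.0, 0.4], [[-7, 41, -2], 0.0, 0.4], [[-7, 41, -2], 0.0, 0.4], [[-7, 41, -2], 0.0, 0.4], [[-7, 41, -3], 0.0, 0.4], [[-7, 41, -2], 0.0, 0.4]]
```

step_arm(
  commands=[
    [[-8,20,-1],0,0.4],
    [[-8,33,-1],0,0.4],
    [[-8,40,-2],0,0.4],
    [[-7,41,-2],0,0.4],
    [[-7,41,-3],0,0.4],
    [[-7,41,-2],0,0.4],
    [[-7,41,-2],0,0.4],
    [[-7,41,-2],0,0.4],
    [[-7,41,-3],0,0.4],
    [[-7,41,-2],0,0.4],
    [[0,15,0],0,0.4],
    [[0,0,0],0,0.4],
  ],
)

```text
clock: 32.1
eef_pos: [397.7, -342.8, 301.6]
tcp_rot: [-3.117, -1.334, -0.024]
contact_force: [0.0, 1.0, -1.2]
opening: 0.681
```

```bash
python3 gg.py
python3 - <<'E'
from h import *
s=sense();R=rot(s);d=R.apply([0,0,1])
way([np.array([547,-335,75.])-155*d],0,.4,step=40)
E
```

```text
G [ 548.3 -342.7  265.3] turn 0.01 T 5 u [ 0.1 -0.   1. ] lip [ 583.9 -345.   294.3] foot [ 569.2 -344.   205.3] 0.6814446273646857 32.1 [ 0.   1.  -1.2]
y+ in tool [-0. -1.  0.] up [ 1.  -0.  -0.2]
[[[-37, -1, 9], 0.0, 0.4], [[-37, -2, 8], 0.0, 0.4], [[-37, -1, 9], 0.0, 0.4], [[-37, -1, 9], 0.0, 0.4], [[-37, -2, 8], 0.0, 0.4]]
```

step_arm(
  commands=[
    [[-37,-1,9],0,0.4],
    [[-37,-1,9],0,0.4],
    [[-37,-1,9],0,0.4],
    [[-37,-1,9],0,0.4],
    [[-30,-1,8],0,0.4],
    [[0,0,0],0,0.4],
  ],
)

```text
clock: 32.85
eef_pos: [401.0, -328.9, 116.6]
tcp_rot: [-3.102, -1.335, -0.032]
contact_force: [0.7, -0.1, -1.3]
opening: 0.681
```

```bash
python3 gg.py
```

```text
G [ 551.7 -327.5   80.4] turn 0.01 T 5 u [ 0.1 -0.   1. ] lip [ 587.2 -331.2  109.5] foot [ 572.6 -329.7   20.4] 0.6813724567025036 32.85 [ 0.7 -0.1 -1.3]
y+ in tool [-0. -1.  0.] up [ 1.  -0.  -0.2]
```

step_arm(
  commands=[
    [[-8,8,2],0,0.4],
    [[-6,4,2],0,0.4],
    [[-3,0,1],0,0.4],
    [[0,0,0],0,0.4],
  ],
)

```text
clock: 33.35
eef_pos: [403.0, -341.6, 101.7]
tcp_rot: [-3.115, -1.339, -0.019]
contact_force: [-0.1, 0.1, -1.8]
opening: 0.682
```

```bash
python3 gg.py
```

```text
G [ 553.9 -340.2   66.1] turn 0.01 T 5 u [ 0.1 -0.   1. ] lip [ 589.3 -342.7   95.3] foot [ 575.  -341.7    6.2] 0.681547128784714 33.35 [-0.1  0.1 -1.8]
y+ in tool [-0. -1.  0.] up [ 1.  -0.  -0.2]
```

step_arm(
  commands=[
    [[-4,0,1],0,0.4],
    [[-3,0,1],0,0.4],
    [[-2,0,0],0,0.4],
    [[0,0,0],0,0.4],
  ],
)

```text
clock: 33.85
eef_pos: [403.2, -341.8, 95.1]
tcp_rot: [-3.122, -1.349, -0.011]
contact_force: [0.3, 1.1, -2.2]
opening: 0.682
```

```bash
python3 gg.py
```

```text
G [ 554.4 -340.4   61.1] turn 0.00 T 4 u [ 0.1 -0.   1. ] lip [ 589.6 -342.2   90.6] foot [ 576.2 -341.6    1.3] 0.6820746310574597 33.85 [ 0.3  1.1 -2.2]
y+ in tool [-0. -1.  0.] up [ 1.  -0.  -0.2]
```

step_arm(
  commands=[
    [[-3,0,0],0,0.4],
    [[-3,0,0],0,0.4],
    [[0,0,0],0,0.4],
  ],
)

```text
clock: 34.22
eef_pos: [402.3, -341.9, 92.5]
tcp_rot: [-3.131, -1.363, -0.002]
contact_force: [0.2, -0.6, -2.4]
opening: 0.684
```

```bash
python3 gg.py
```

```text
G [ 554.  -340.5   60.5] turn 0.00 T 3 u [ 0.1 -0.   1. ] lip [ 588.7 -341.6   90.5] foot [ 576.5 -341.2    1.1] 0.6836046069130068 34.225 [ 0.2 -0.6 -2.4]
y+ in tool [-0. -1.  0.] up [ 1.  -0.  -0.2]
```

step_arm(
  commands=[
    [[-4,0,0],0,0.4],
    [[-3,0,0],0,0.4],
    [[0,0,0],0,0.4],
  ],
)

```text
clock: 34.6
eef_pos: [401.3, -342.1, 89.5]
tcp_rot: [3.141, -1.379, 0.01]
contact_force: [0.1, -0.2, -2.5]
opening: 0.685
```

```bash
python3 gg.py
```

```text
G [ 553.4 -340.6   59.9] turn -0.00 T 2 u [0. 0. 1.] lip [ 587.7 -340.2   90.5] foot [ 576.9 -340.4    0.8] 0.6852796558154212 34.6 [ 0.1 -0.2 -2.5]
y+ in tool [ 0. -1.  0.] up [ 1.   0.  -0.2]
```

step_arm(
  commands=[
    [[0,0,0],0,0.72],
    [[0,0,0],0,0.78],
    [[0,0,0],0,0.9],
    [[0,0,0],0,0.96],
    [[0,0,0],0,0.96],
    [[0,0,-30],0,0.96],
    [[0,0,-45],0,0.96],
    [[0,0,-45],0,0.96],
    [[20,0,-10],0,0.9],
  ],
)

```text
clock: 35.72
eef_pos: [275.4, -343.1, 133.1]
tcp_rot: [-3.141, -1.377, 0.011]
contact_force: [1.4, -0.3, -0.1]
opening: 0.898
```

```bash
python3 gg.py
python3 - <<'E'
from h import *
a=grab_frame('side');b=grab_frame('scene')
t=np.hstack([cv2.resize(a[120:345,230:380],(400,600)),cv2.resize(b[150:330,200:320],(400,600))]); cv2.imwrite('pics/after.png',t)
E
```

```text
G [ 427.4 -341.3  103.2] turn 0.00 T 3 u [0. 0. 1.] lip [ 461.8 -341.   133.7] foot [ 450.9 -341.1   44.1] 0.8983679892027346 35.725 [ 1.4 -0.3 -0.1]
y+ in tool [ 0. -1.  0.] up [ 1.  -0.  -0.2]
```

View pics/after.png

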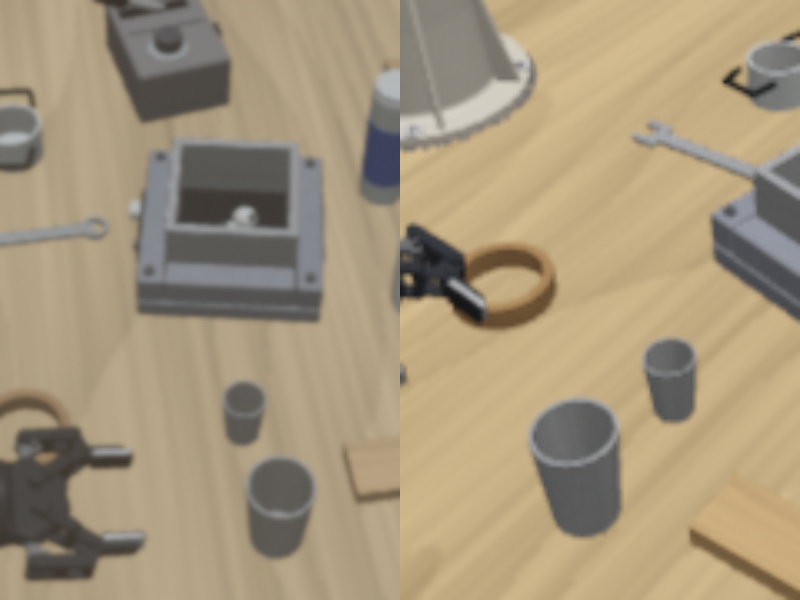

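The view shows the big cup upright and empty on the bench, the small cup in place and a ball in the well. Now the lever, with the approach checked by the kinematic model.

Run:
```python
from h import *
np.set_printoptions(precision=2,suppress=True)
s=sense();R=rot(s);d=R.apply([0,0,1]);p=s['eef_pos']
xb=np.array([np.cos(.18),np.sin(.18),0]);piv=np.array([563.8,367.6,70])
g=lambda t:piv-90*np.sin(t)*xb+[0,0,90*np.cos(t)]-155*d
print(desc(R),g(1.09),g(-.16))
q=simpath([p,p+[20,0,180],[430,-100,330],[430,60,330],[380,300,280],g(1.09)+[0,0,80],g(1.09),g(.5),g(-.16)],R,s['qpos'])
way([p+[20,0,180],[430,-100,330],[430,60,330],[380,300,280]],0,.6,step=48)
```

```text
az 0.01 down 0.19 jawz 0.00 [333.15 351.47 141.16] [425.76 368.32 188.39]
[ 296. -343.  315.] [-1.21  0.39  2.32  1.81  1.25 -1.15] maxdq 0.07 minq5 1.25 err 0.0 0.000
[ 430 -100  330] [-0.37  0.27  2.49  2.7   1.02 -1.41] maxdq 0.09 minq5 1.02 err 0.0 0.000
[430  60 330] [ 0.22  0.26  2.51  3.38  1.01 -1.66] maxdq 0.10 minq5 1.01 err 0.0 0.000
[380 300 280] [ 0.95  0.48  2.33  4.16  1.19 -1.86] maxdq 0.09 minq5 1.04 err 0.0 0.000
[333. 351. 221.] [ 1.13  0.64  2.29  4.3   1.29 -1.77] maxdq 0.05 minq5 1.22 err 0.0 0.000
[333. 351. 141.] [ 1.13  0.85  2.25  4.26  1.36 -1.61] maxdq 0.05 minq5 1.31 err 0.0 0.000
[369. 358. 179.] [ 1.05  0.75  2.23  4.21  1.3  -1.72] maxdq 0.04 minq5 1.30 err 0.0 0.000
[426. 368. 188.] [ 0.95  0.74  2.15  4.14  1.24 -1.79] maxdq 0.03 minq5 1.24 err 0.0 0.000
[[[45, 0, -4], 0.0, 0.6], [[45, 0, -3], 0.0, 0.6], [[45, 1, -4], 0.0, 0.6], [[46, 0, -4], 0.0, 0.6], [[6, -40, 22], 0.0, 0.6], [[7, -41, 22], 0.0, 0.6], [[7, -40, 22], 0.0, 0.6], [[7, -40, 22], 0.0, 0.6], [[7, -41, 22], 0.0, 0.6], [[7, -40, 21], 0.0, 0.6], [[1, -40, 1], 0.0, 0.6], [[0, -40, 0], 0.0, 0.6], [[0, -40, 1], 0.0, 0.6], [[0, -40, 0], 0.0, 0.6], [[-9, -40, -6], 0.0, 0.6], [[-10, -40, -6], 0.0, 0.6], [[-9, -40, -6], 0.0, 0.6], [[-10, -40, -6], 0.0, 0.6], [[-9, -40, -6], 0.0, 0.6], [[-10, -41, -6], 0.0, 0.6]]
```

step_arm(
  commands=[
    [[45,0,-4],0,0.6],
    [[45,0,-3],0,0.6],
    [[45,1,-4],0,0.6],
    [[46,0,-4],0,0.6],
    [[6,-40,22],0,0.6],
    [[7,-41,22],0,0.6],
    [[7,-40,22],0,0.6],
    [[7,-40,22],0,0.6],
    [[7,-41,22],0,0.6],
    [[7,-40,21],0,0.6],
    [[1,-40,1],0,0.6],
    [[0,-40,0],0,0.6],
    [[0,-40,1],0,0.6],
    [[0,-40,0],0,0.6],
    [[-7,-40,-6],0,0.6],
    [[-8,-40,-6],0,0.6],
    [[-7,-40,-6],0,0.6],
    [[-8,-40,-6],0,0.6],
    [[-7,-40,-6],0,0.6],
    [[0,-20,-3],0,0.6],
  ],
)

```text
clock: 38.33
eef_pos: [393.2, 304.4, 297.8]
tcp_rot: [3.083, -1.377, 0.081]
contact_force: [-0.4, -0.3, -0.7]
opening: 0.604
```

```bash
python3 st.py
cat > lev.py <<'E'
from h import *
np.set_printoptions(precision=1,suppress=True)
s=sense();R=rot(s);d=R.apply([0,0,1]);p=s['eef_pos'];G=p+155*d
xb=np.array([np.cos(.18),np.sin(.18),0]);piv=np.array([563.8,367.6,70])
g=lambda t:piv-90*np.sin(t)*xb+[0,0,90*np.cos(t)]
print(s['clock'],'G',G,'fallen grip',g(1.09),'d(tool)',R.inv().apply(g(1.09)-G),'open',s['opening'],s['contact_force'],desc(R))
E
python3 lev.py
python3 - <<'E'
from h import *
m=camera_model('wrist');im=grab_frame('wrist');cv2.imwrite('pics/w3.png',im)
xb=np.array([np.cos(.18),np.sin(.18),0]);piv=np.array([563.8,367.6,70]);np.save('w3.npy',m,allow_pickle=True)
for r in (64,90,116): print(proj(m,piv-r*np.sin(1.09)*xb+[0,0,r*np.cos(1.09)]))
E
```

```text
38.325 [ 0.92  0.44  2.31  4.14  1.15 -1.92] [393.23 304.36 297.77] az 0.02 down 0.19 jawz 0.01 0.6586775297455599
[  7.45 -45.29  35.46] [ 0.98  0.01 -0.19]
38.325 G [545.3 307.7 268. ] fallen grip [485.3 353.3 111.6] d(tool) [-164.3  -48.8  -27.9] open 0.6038917990072321 [-0.4 -0.3 -0.7] az 0.02 down 0.19 jawz 0.01
[236.43902984 506.90734163]
[229.96575223 557.13531329]
[220.99031731 626.77822338]
```

View pics/w3.png

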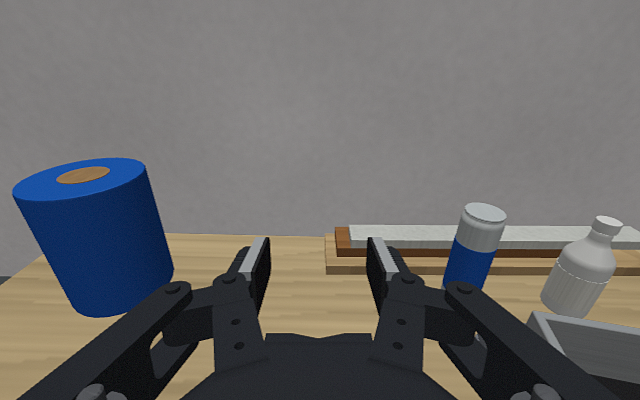

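That view shows only the drum, can and glue bottle; the lever is below the frame. I move above the fallen sleeve from the model's numbers.

Run:
```python
from h import *
s=sense();R=rot(s);d=R.apply([0,0,1]);p=s['eef_pos'];b=np.array([485.3,353.3,111.6])-155*d
way([b+[-8,0,100],b+[-8,0,45]],0,.6,step=45)
```

```text
[[[-23, -15, -18], 0.0, 0.6], [[-23, -16, -19], 0.0, 0.6], [[-22, -15, -18], 0.0, 0.6], [[-27, 0, 5], 0.0, 0.6], [[-27, -1, 5], 0.0, 0.6]]
```

step_arm(
  commands=[
    [[-23,-15,-18],0,0.6],
    [[-23,-16,-19],0,0.6],
    [[-22,-15,-18],0,0.6],
    [[-27,0,5],0,0.6],
    [[-27,0,5],0,0.6],
    [[0,0,0],0,0.6],
  ],
)

```text
clock: 39.12
eef_pos: [321.1, 353.6, 182.4]
tcp_rot: [3.078, -1.379, 0.093]
contact_force: [0.3, -0.7, -0.4]
opening: 0.599
```

```bash
python3 lev.py
python3 - <<'E'
from h import *
m=camera_model('wrist');im=grab_frame('wrist');cv2.imwrite('pics/w4.png',im);np.save('w4.npy',m,allow_pickle=True)
xb=np.array([np.cos(.18),np.sin(.18),0]);piv=np.array([563.8,367.6,70])
for r in (10,64,90,116): print(proj(m,piv-r*np.sin(1.09)*xb+[0,0,r*np.cos(1.09)]))
E
```

```text
39.125 G [473.2 357.9 152.8] fallen grip [485.3 353.3 111.6] d(tool) [-38.2   4.5  19.6] open 0.5987912997200858 [ 0.3 -0.7 -0.4] az 0.03 down 0.19 jawz 0.01
[311.00578463 271.6706508 ]
[320.05509177 292.26190896]
[326.46377282 306.84455095]
[335.18832506 326.69684513]
```

Run:
```python
import cv2,numpy as np
g=cv2.cvtColor(cv2.imread('pics/w4.png'),cv2.COLOR_BGR2GRAY)
for r in (275,285,292,300,307,315,322,330): 
    x=np.where(g[r,265:375]<60)[0]+265
    seg=np.split(x,np.where(np.diff(x)>2)[0]+1) if len(x) else []
    print(r,[(int(k[0]),int(k[-1])) for k in seg if len(k)>2])
```

```text
275 [(265, 269), (299, 301), (317, 319), (367, 374)]
285 [(299, 303), (308, 327), (370, 374)]
292 [(301, 332), (372, 374)]
300 [(301, 337)]
307 [(302, 340)]
315 [(303, 343)]
322 [(304, 344)]
330 [(305, 341)]
```

step_arm(
  commands=[
    [[-15,1,8],0,0.6],
    [[-18,1,9],0,0.6],
    [[-5,0,2],0,0.6],
    [[0,0,0],0,0.6],
  ],
  force=20,
)

```text
clock: 39.67
eef_pos: [333.7, 352.4, 146.0]
tcp_rot: [3.1, -1.384, 0.071]
contact_force: [-0.1, -0.2, -0.2]
opening: 0.599
```

```bash
python3 lev.py
```

```text
39.675 G [485.9 356.8 117.3] fallen grip [485.3 353.3 111.6] d(tool) [-5.7  3.5  0.3] open 0.5986295903347125 [-0.1 -0.2 -0.2] az 0.03 down 0.19 jawz 0.01
```

step_arm(
  commands=[
    [[-6,0,0],0,0.6],
    [[0,0,0],0,0.3],
    [[0,0,0],0,0.1],
    [[0,0,0],0,0.1],
    [[0,0,0],0,0.1],
    [[0,0,0],0,0.1],
  ],
)

```text
clock: 40.42
eef_pos: [332.3, 352.2, 141.6]
tcp_rot: [3.108, -1.385, 0.063]
contact_force: [0.4, -2.2, -0.7]
opening: 0.285
```

```bash
python3 lev.py
python3 - <<'E'
from h import *
s=sense();R=rot(s);d=R.apply([0,0,1]);p=s['eef_pos'];G=p+155*d
xb=np.array([np.cos(.18),np.sin(.18),0]);piv=np.array([563.8,367.6,70])
g=lambda t:piv-90*np.sin(t)*xb+[0,0,90*np.cos(t)]
o=p-g(1.09)  # follow arc from present grip
pts=[p]+[g(t)+o for t in np.linspace(1.09,-.14,13)[1:]]
follow(pts,0,.1)
E
```

```text
40.425 G [484.6 356.6 113. ] fallen grip [485.3 353.3 111.6] d(tool) [-1.3  3.3  0.9] open 0.28508929205106726 [ 0.4 -2.2 -0.7] az 0.03 down 0.19 jawz 0.01
[[[9, -1, 3], 0.0, 0.1], [[8, 0, 4], 0.0, 0.1], [[8, -1, 5], 0.0, 0.1], [[7, -1, 5], 0.0, 0.1], [[7, -1, 7], 0.0, 0.1], [[6, -2, 6], 0.0, 0.1], [[5, -1, 8], 0.0, 0.1], [[5, -1, 8], 0.0, 0.1], [[3, -1, 8], 0.0, 0.1], [[3, -2, 9], 0.0, 0.1], [[2, -1, 9], 0.0, 0.1], [[1, -1, 9], 0.0, 0.1]]
```

step_arm(
  commands=[
    [[9,-1,3],0,0.1],
    [[8,0,4],0,0.1],
    [[8,-1,5],0,0.1],
    [[7,-1,5],0,0.1],
    [[7,-1,7],0,0.1],
    [[6,-1,6],0,0.1],
  ],
)

```text
clock: 41.18
eef_pos: [372.3, 358.5, 183.1]
tcp_rot: [3.106, -1.384, 0.065]
contact_force: [0.8, -1.6, -4.5]
opening: 0.258
```

```bash
cat > arc.py <<'E'
from h import *
np.set_printoptions(precision=2,suppress=True)
s=sense();R=rot(s);d=R.apply([0,0,1]);p=s['eef_pos'];G=p+155*d
xb=np.array([np.cos(.18),np.sin(.18),0]);piv=np.array([563.8,367.6,70]);v=G-piv;t=np.arctan2(-v@xb,v[2])
print(s['clock'],'G',G,'theta %.2f r %.1f lat %.1f'%(t,np.hypot(v@xb,v[2]),v@np.array([-xb[1],xb[0],0])),s['opening'],s['contact_force'],desc(R))
g=lambda t:piv-90*np.sin(t)*xb+[0,0,90*np.cos(t)]
n=int(np.ceil((t+.16)/.1));follow([p]+[p+g(k)-g(t) for k in np.linspace(t,-.16,n+1)[1:]],0,.1)
E
python3 arc.py
```

```text
41.175 G [524.56 362.76 154.44] theta 0.44 r 93.2 lat 2.3 0.2579058126280927 [ 0.85 -1.62 -4.47] az 0.03 down 0.19 jawz 0.01
[[[5, -1, 7], 0.0, 0.1], [[4, -1, 8], 0.0, 0.1], [[3, -2, 9], 0.0, 0.1], [[3, -1, 8], 0.0, 0.1], [[1, -1, 9], 0.0, 0.1], [[1, -2, 9], 0.0, 0.1]]
```

step_arm(
  commands=[
    [[4,-1,7],0,0.1],
    [[3,-1,8],0,0.1],
    [[3,-2,9],0,0.1],
    [[2,-1,8],0,0.1],
    [[1,-1,9],0,0.1],
    [[0,-1,7],0,0.1],
    [[0,0,0],0,0.1],
  ],
)

```text
clock: 42.05
eef_pos: [426.5, 367.9, 189.0]
tcp_rot: [3.113, -1.39, 0.056]
contact_force: [-1.7, -0.6, 4.1]
opening: 0.248
```

```bash
python3 arc.py
```

```text
42.05 G [578.97 372.07 161.23] theta -0.17 r 92.6 lat 1.7 0.24817647231137024 [-1.7  -0.63  4.09] az 0.03 down 0.18 jawz 0.01
```

step_arm(
  commands=[
    [[0,0,0],0,0.35],
    [[0,0,0],0,0.6],
    [[0,0,0],0,0.6],
    [[0,0,0],0,0.6],
    [[0,0,-30],0,0.6],
    [[0,0,-40],0,0.6],
    [[0,0,-30],0,0.6],
    [[20,0,0],0,0.6],
    [[0,0,0],0,0.6],
  ],
)

```text
clock: 43.18
eef_pos: [328.2, 365.6, 226.3]
tcp_rot: [3.107, -1.386, 0.066]
contact_force: [-0.4, 0.3, 0.1]
opening: 0.602
```

Run:
```python
from h import *
s=sense();print(s['clock'],s['eef_pos'],s['contact_force'])
a=grab_frame('side');b=grab_frame('scene')
c=lambda im,x,y,w,h,W,H:cv2.resize(im[y:y+h,x:x+w],(W,H),interpolation=cv2.INTER_CUBIC)
t=np.vstack([np.hstack([c(a,250,80,80,60,400,300),c(b,345,125,80,60,400,300)]),np.hstack([c(a,265,160,100,75,400,300),c(b,210,210,133,100,400,300)])])
cv2.imwrite('pics/final.png',t)
```

```text
43.175 [328.17689309 365.6275349  226.33475167] [-0.36488594  0.2751715   0.11427649]
```

View pics/final.png

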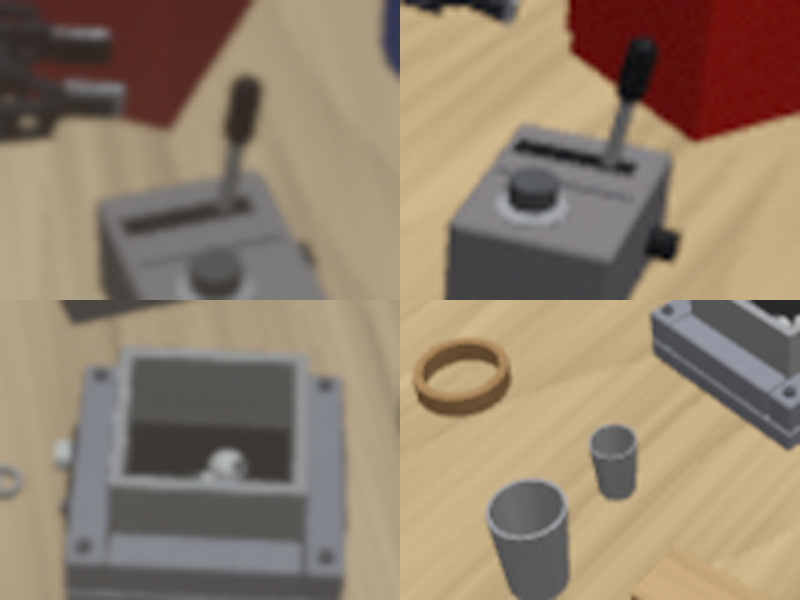

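The lever's sleeve is at scene (392.4,139), the same pixel as at the start. The button is released, a ball shows in the well, the cup stands upright and empty, and the gripper is clear with no contact. Handing in.

```bash
python3 -c "
from rig import *
print(sign_off())"
```

```text
the job is handed in; nothing more can be done
None
```

The job is handed in at about 43 s of the 72 s allowed, and as far as my checks show every step was done. No verdict was reported.

**What I did**
- Pressed the trip button about 10 mm off its middle but still on it; the lever dropped.
- Leaned the tool by pushing against the arm's reach limit, because the rows can only turn about the tool's own axis. That brought it to about 10° below horizontal.
- Gripped the larger cup from the side, tipped it to about 112° with the lip about 25 mm above the collar, then stood it empty on the bench. It stands within about 10 mm of its old place.
- Gripped the lever's sleeve, carried it up to its home stop and backed away.

**What the last checks showed**
- **Lever:** the sleeve is at the same scene-camera pixel as at the start, (392, 139), and the button looks released.
- **Balls:** two were clearly seen in the well after pouring. I take all three to be in because the wrist load fell 0.9 N, the weight of three balls, and the cup looks empty. The third ball was never seen directly.
- **Cup and bystanders:** the cup is upright. The small cup, tape roll and offcut look unmoved in the final view; I did not look again at the tin, wrench, spray can and glue bottle then.
- **Robot:** the gripper is clear, with near-zero contact force.

**Doubts**
- During the lean, joint 3 read 0.058–0.059 rad against its stated lower limit of 0.06. I do not know whether that counts as passing its range.
- The first lever picture was about 4 pixels off the fully fallen position, probably because it was still settling.
- One picture, meant to show the lever, missed it.

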